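# Charge a ball-mill block and wind it home

### The arm

A 6-joint arm with a two-finger parallel gripper is mounted at the origin on a cart in front of the work surface, level with it; the furniture and walls round the work are solid. World frame = base frame: x ahead of the robot, y to its left, z up, the work surface at z = 0. Lengths are in m, angles in rad, forces in N, time in s.
With the tool pointing down it reaches from about 0.35 to 0.775 m from the base axis. Payload 5.5 kg.
Tool frame: the origin (TCP) lies at the very end of the fingers, on their centre line; the grasp point (between the pads) lies env.grasp_offset behind it (env.grasp_offset is the distance from the TCP to the grasp point, in m); x points along the fingers, y is the direction in which the jaws open and shut, and the axes are right-handed (so a half turn about x gives the same grasp; the last joint's range is limited). The gripper opens to 85 mm and grips with 20 to 120 N. Pads are 22 mm wide; open, the fingers measure 114 mm over their backs; the gripper's body (76 mm by 85 mm) begins 54 mm behind the grasp point. The pads swing forward as they close: fully open they stand 13 mm farther back than shut.
Start: joints at [1.146, 0.313, 0.046, 1.304, 0, 1.431], TCP at [0.162, 0.552, 0.231] pointing down, gripper open.
Joint ranges: [-2.76, 2.76], [-0.86, 1.69], [-1.03, 1.26], [-2.2, 2.34], [-1.47, 1.5], [-3.14, 3.14]. Speed limits (rad/s): [2.57, 2.57, 3.14, 3.14, 3.14, 3.14].

### API

Orientations are given as a unit quaternion [w, x, y, z].
In Python, from workcell import get_state, viewer, job, env gives the robot as it stands.
- The arm moves only by the tool send_rows, never from a script. Its argument "plan" is a list of rows, each a list of 6 numbers: the shift along the tool's x, y, z in mm, then the turn, a rotation vector about the tool's x, y, z in degrees. A call has exactly 10 rows; each row is the pose to reach, as a shift and turn from the pose commanded when the call began, along the tool's axes at that moment; what a row does not reach only later rows make up. A row lasts 1/8 s, in which the tool goes at most 62.5 mm and 10.7 degrees, less where a joint would pass 70% of its speed; a pose out of reach is approached as far as the arm can. A call with a gripper value outside its range is refused whole. "claw" is the finger opening in mm, from 0 to 85.4, set as the call begins (left out, the last holds). The fingers move at their own pace and stop on an object; "newtons" is the grip in N (left out, the last holds). Time passes only in rows, so rows that repeat a pose let the fingers close, or fill a call up. It gives the time, the measured TCP pose, the force and the opening at its end, in the units of the state.
- get_state(): the state, without advancing time (a new reading comes with each control period).
- viewer.read_camera(name): name is "side" or "top"; returns a dict with "frame" (384x512x3 uint8, blue, green, red), "mtx" (3x3 intrinsics, pixels), "k1" (the pictures are not rectified: a ray, as slopes to the right and down, at radius r is drawn at 1 + k1 r^2 times it, then the intrinsics apply), "rvec" (rotation vector, rad) and "tvec" (3), from world to camera coordinates, as OpenCV has them. Camera axes: x right, y down, z forward; pixel columns grow to the right and rows downward; lengths in m; the calibration is good to about 2 mm. A picture is of the moment at which its call begins. There is no depth.
- job.hand_in(): hands the job in, once; it reports no verdict.
The state is a dict: "clock": time; "joint_pos": joint angles; "qvel": joint speeds; "tau": joint torques, N m; "tcp_pos": TCP position; "orientation": TCP orientation; "wrist_force": force on the tool from outside, world axes, zero at the start; "ft_torque": the same for the moment, N m; "finger_gap": finger opening in m.
Only numpy, scipy, OpenCV 4.12 (cv2) and the standard library are available. Lean on these libraries where they do the work, as an engineer would, in place of code of your own. Each camera call takes 0.05 s, during which the arm holds its last target.

### The job

Charge the ball mill: take the three large steel balls from the grey tray and put one into each of the three wells of the white grinding block, leaving the small balls in the tray. Then wind the handwheel clockwise until the carriage is fully home against its stops, with the loaded block under the clear retaining plate. Do not push the carriage along by hand, and leave the other things on the bench where they are.

Things in the scene. Friction and masses are not known exactly. Their poses are not given: they have to be found in the camera images.
- mill: bench ball mill: grey base plate 265 x 300 x 18 mm, white mill head at its back (top at 122 mm), and in front of the head a clear retaining plate (top at 82 mm, 76 mm underneath). Origin on the worktop, on the carriage's middle line; x points from its front to its back, y to its left, z up. Fixed.
- handwheel (a joint): angle of the handwheel on the right of the mill, rad, growing clockwise seen from above; clockwise winds the carriage in by rack and pinion, 8 mm per rad (50 mm a turn): 0 fully out, about 9.4 home.
- wheel_axis (a point): point on the handwheel's vertical axis, at the top of its rim (78 mm up). The rim is 101 mm across; handwheel centre 150 mm to the right (-y of the mill) of the block's middle line.
- crank_grip (a point): middle of the black revolving crank handle that stands upright on the handwheel's rim, 45 mm from the axis; a rounded grip up to 17 mm thick, from 79 to 119 mm above the worktop (this point at 101 mm). The grip spins freely on its own pin, so it can be held firmly while it is led round.
- mill_carriage: carriage with the white grinding block (52 x 136 x 34 mm, top 74 mm above the worktop, three wells in a row along y) fixed on it. Axes as the mill's; origin under the middle well, 30 mm above the worktop. Slides along the mill's x: origin at x = -0.055 m in the mill's frame fully out (starts up to 10 mm in), +0.020 m home against two rubber-tipped stops. Stays where it is left.
- ball_tray: flat grey tray 166 x 114 x 18 mm with six shallow pockets, two rows of three, 52 mm apart along its x and y; pocket floor at 14 mm. Origin at the centre of its underside. It does not move.
- well0 (a point): centre of the mouth of the left well of the grinding block, in the block's top face: bore 31 mm, 26 mm deep; wells are 42 mm apart. z up; the point moves with the carriage. A large ball lying in it has its top 2 mm below the block's face.
- well1 (a point): centre of the mouth of the middle well of the grinding block, in the block's top face: bore 31 mm, 26 mm deep; wells are 42 mm apart. z up; the point moves with the carriage. A large ball lying in it has its top 2 mm below the block's face.
- well2 (a point): centre of the mouth of the right well of the grinding block, in the block's top face: bore 31 mm, 26 mm deep; wells are 42 mm apart. z up; the point moves with the carriage. A large ball lying in it has its top 2 mm below the block's face.
- large0_center (a point): centre of a large steel grinding ball, 24 mm across, 56 g, lying in a pocket of the tray (centre 26 mm above the worktop).
- large1_center (a point): centre of a large steel grinding ball, 24 mm across, 56 g, lying in a pocket of the tray (centre 26 mm above the worktop).
- large2_center (a point): centre of a large steel grinding ball, 24 mm across, 56 g, lying in a pocket of the tray (centre 26 mm above the worktop).
- small0_center (a point): centre of a small steel ball, 15 mm across, lying in a pocket of the tray. To be left there.
- small1_center (a point): centre of a small steel ball, 15 mm across, lying in a pocket of the tray. To be left there.
- small2_center (a point): centre of a small steel ball, 15 mm across, lying in a pocket of the tray. To be left there.
- bottle: small glass reagent bottle with a blue cap, 53 x 53 x 108 mm; bystander, origin at the centre of its underside.
- little_beaker: small glass beaker, 43 mm wide and 63 mm high; bystander, origin at the centre of its underside.
- marker: marker pen, 136 mm long, lying; bystander, origin at the centre of its underside.
- large0: the same ball as a body (use its centre point for its place)
- large1: the same ball as a body (use its centre point for its place)
- large2: the same ball as a body (use its centre point for its place)

How it is judged:
By the outcome, as a careful person would: the job done as asked, in the order asked, and still so for the second after the job is handed in, with the robot touching nothing.
It also fails if it takes over 72 s, if anything falls off the work surface, if the arm or the gripper's body presses on something with over 40 N, if the wrist force passes 120 N, or if a joint passes its speed limit or range.

## Working session

There is one attempt and no reset: what is moved stays moved. The work goes in short steps, Python scripts to look and compute and a tool call to move; the robot and the scene stay as the last step left them, time stands still between calls to the robot, and variables do not carry over. Pictures are saved under pics/ and viewed, and the job is handed in when it is done.

Besides the shell and the picture viewer there is one more tool, called after "Request:" as name(argument=value, ...), one argument or row to a line, values as JSON. send_rows: Moves the arm, as the interface text tells. Its arguments: {"type":"object","properties":{"plan":{"type":"array"},"claw":{"type":"number"},"newtons":{"type":"number"}},"required":["plan"]}

```bash
ls; mkdir -p pics; python3 - <<'E'
from workcell import get_state, viewer, job, env
import cv2
print(get_state()); print(env.grasp_offset, [a for a in dir(env) if a[0]!='_'])
for n in ("side","top"):
    d=viewer.read_camera(n); cv2.imwrite(f"pics/{n}0.png",cv2.resize(d["frame"],None,fx=1.5,fy=1.5,interpolation=cv2.INTER_CUBIC)); print(n,d["mtx"],d["k1"],d["rvec"],d["tvec"])
E
```

```text
pics
{'clock': 0.0, 'joint_pos': array([ 1.14642656e+00,  3.13961192e-01,  4.49453052e-02,  1.30356336e+00,
       -7.01578598e-06,  1.43120332e+00]), 'qvel': array([ 0.0004786 ,  0.00108618, -0.00102654, -0.0020193 ,  0.00039791,
       -0.00174227]), 'tau': array([ 3.86990205e-04, -4.80622780e+01,  2.98535997e+01,  1.90926046e-02,
       -3.97860704e-04, -6.95449330e-06]), 'tcp_pos': array([0.16133698, 0.5513684 , 0.23041738]), 'orientation': array([ 0.69977748,  0.09973772,  0.70012353, -0.10095003]), 'wrist_force': array([-0.18963083,  0.05562405, -0.35107463]), 'ft_torque': array([ 0.00519116,  0.04772878, -0.03698362]), 'finger_gap': 0.08519056525779145}
0.0187 ['MotionError', 'grasp_offset']
side [[401.13589423   0.         258.75061672]
 [  0.         401.13589423 187.71386054]
 [  0.           0.           1.        ]] -0.030339864901840416 [ 0.26079151 -2.78691872  1.21312862] [0.50689831 0.12149852 1.04720725]
top [[435.78473479   0.         245.92181996]
 [  0.         435.78473479 197.61973877]
 [  0.           0.           1.        ]] -0.14888425818960763 [ 2.15679923 -2.17205899  0.11458353] [-0.0120006   0.52804931  1.43178371]
```

View pics/side0.png

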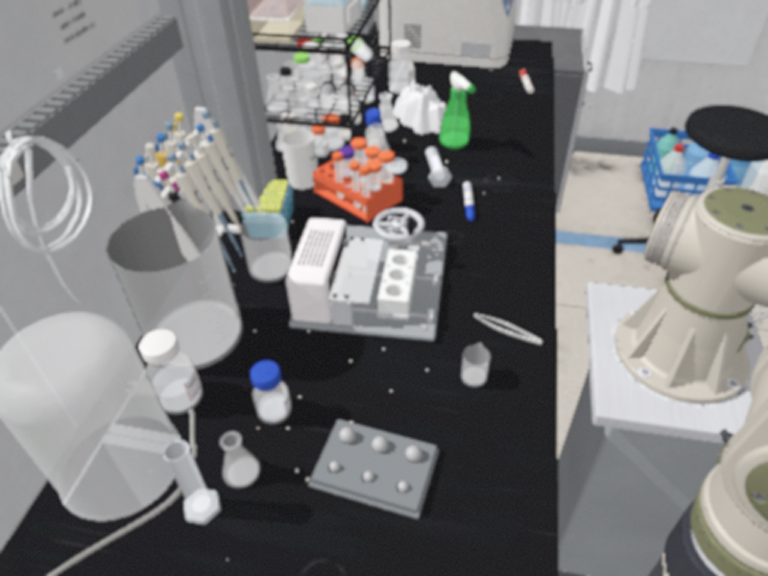

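View pics/top0.png

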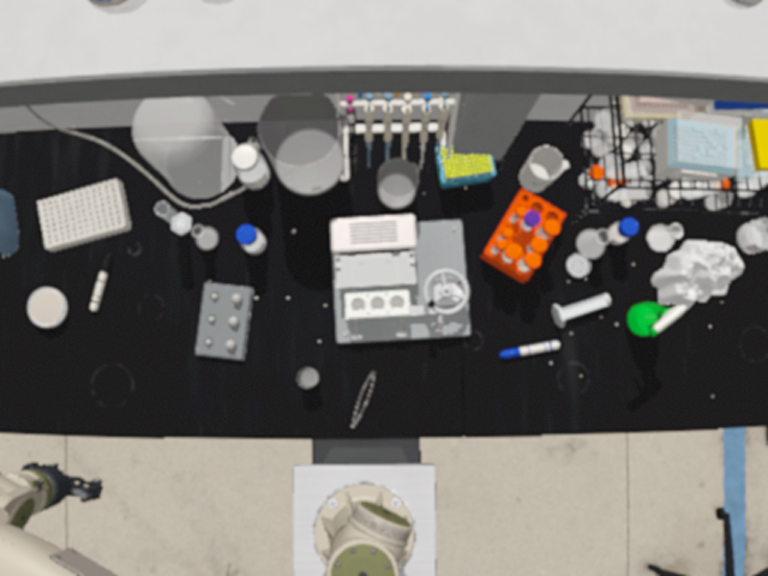

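The side view shows the mill (block wells near (398,275)) and the tray (balls at 330-420, 430-490). In the top view the tray is at (225,320), the wells at (377,303) and the handwheel at (446,292), all in 1.5x pixels. I'll zoom in on these.

```bash
cat > h.py <<'E'
import numpy as np, cv2
from workcell import get_state, viewer, job, env
def cam(n):
    d=viewer.read_camera(n); d["R"]=cv2.Rodrigues(np.array(d["rvec"],float))[0]; d["t"]=np.array(d["tvec"],float).reshape(3)
    return d
def proj(d,P):
    p=np.atleast_2d(P)@d["R"].T+d["t"]; s=p[:,:2]/p[:,2:]; r2=(s**2).sum(1,keepdims=True)
    s=s*(1+d["k1"]*r2); K=d["mtx"]; return s*[K[0,0],K[1,1]]+[K[0,2],K[1,2]]
def ray(d,uv):
    uv=np.atleast_2d(np.array(uv,float)); K=np.array(d["mtx"],float)
    s=cv2.undistortPoints(uv.reshape(-1,1,2),K,np.array([d["k1"],0,0,0.]) ).reshape(-1,2)
    v=np.c_[s,np.ones(len(s))]@d["R"]; o=-d["R"].T@d["t"]; return o,v/np.linalg.norm(v,axis=1,keepdims=True)
def plane(d,uv,z):
    o,v=ray(d,uv); return o+v*((z-o[2])/v[:,2:])
def tri(d1,u1,d2,u2):
    o1,v1=ray(d1,u1);o2,v2=ray(d2,u2);v1=v1[0];v2=v2[0]
    A=np.c_[v1,-v2]; s=np.linalg.lstsq(A,o2-o1,rcond=None)[0]; a=o1+s[0]*v1;b=o2+s[1]*v2
    return (a+b)/2,np.linalg.norm(a-b)
def crop(d,x0,y0,x1,y1,f,name):
    im=cv2.resize(d["frame"][y0:y1,x0:x1],None,fx=f,fy=f,interpolation=cv2.INTER_CUBIC)
    for x in range((x0+9)//10*10,x1,10): cv2.putText(im,str(x),(int((x-x0+.5)*f),10),0,.35,(0,255,255)); cv2.line(im,(int((x-x0+.5)*f),12),(int((x-x0+.5)*f),18),(0,255,255))
    for y in range((y0+9)//10*10,y1,10): cv2.putText(im,str(y),(0,int((y-y0+.5)*f)),0,.35,(0,255,255)); cv2.line(im,(24,int((y-y0+.5)*f)),(30,int((y-y0+.5)*f)),(0,255,255))
    cv2.imwrite(f"pics/{name}.png",im)
E
python3 - <<'E'
from h import *
t=cam("top"); s=cam("side")
crop(t,210,135,320,235,7,"t1"); crop(t,125,180,175,245,9,"t2"); crop(s,190,130,305,230,6.5,"s1"); crop(s,200,275,300,350,7,"s2")
E
```

```text
(no output)
```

View pics/t1.png

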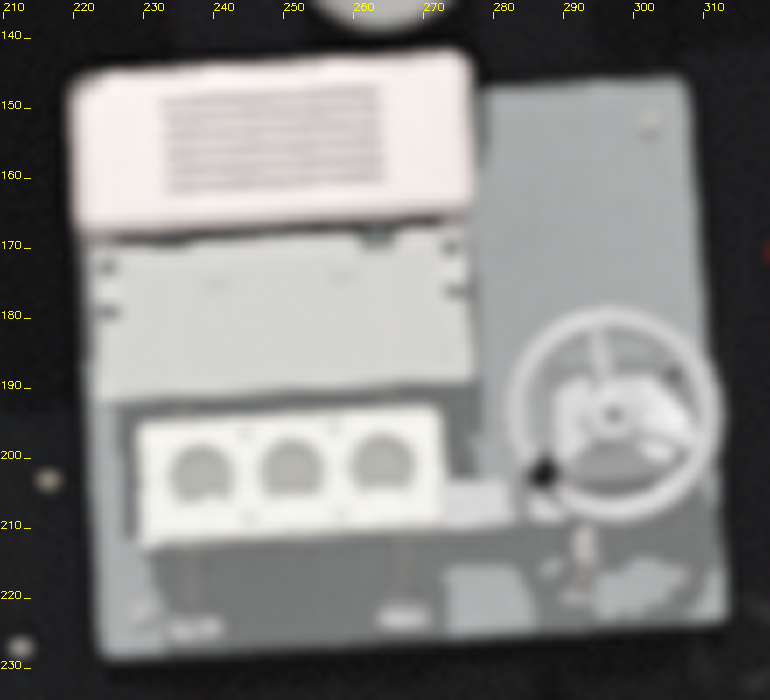

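View pics/t2.png

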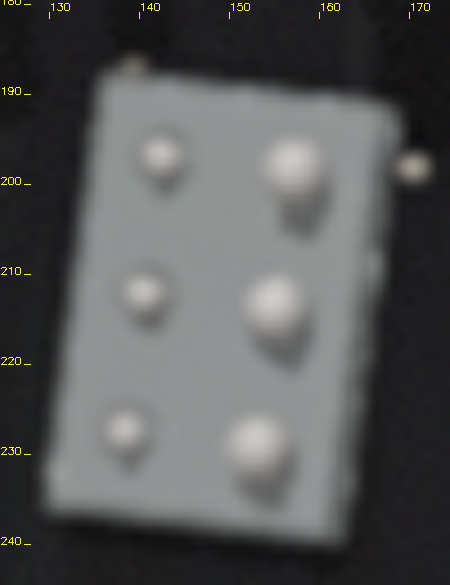

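View pics/s1.png

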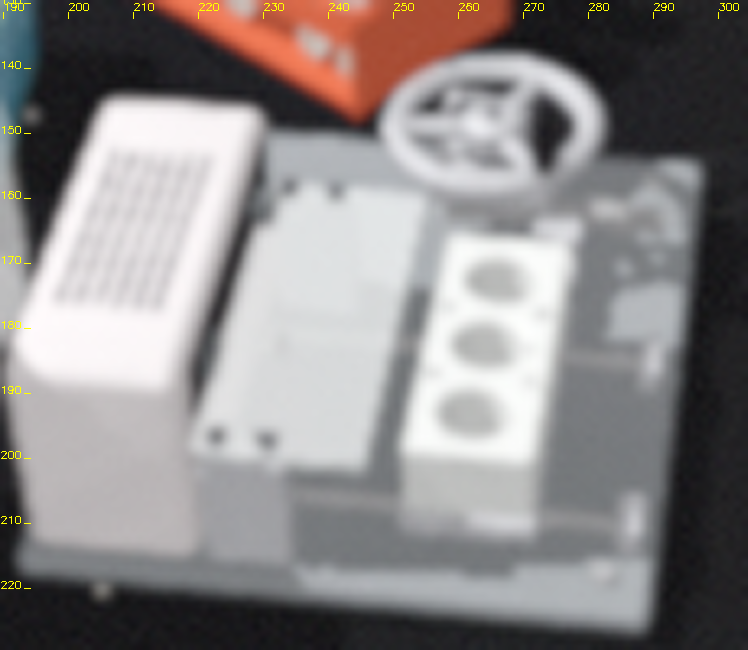

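View pics/s2.png

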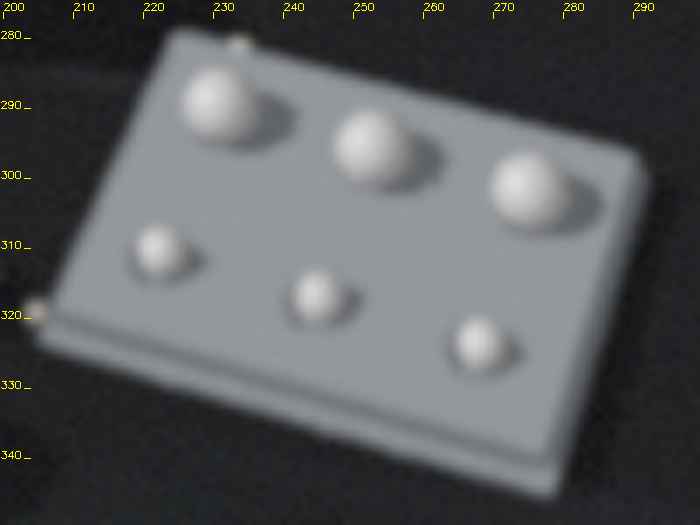

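Top view: wells at about (237,203), (251,202) and (264,201), crank grip (black) at about (287,202), wheel centre near (296,194). The large balls form the right column of the tray, at about (157,198), (155,213) and (153,229). The side view shows the same items. Next I'll segment them and measure.

```bash
python3 - <<'E'
from h import *
t=cam("top"); s=cam("side")
def blobs(d,box,lo,hi,amin,amax):
    x0,y0,x1,y1=box; f=4
    g=cv2.resize(cv2.cvtColor(d["frame"][y0:y1,x0:x1],cv2.COLOR_BGR2GRAY),None,fx=f,fy=f,interpolation=cv2.INTER_CUBIC)
    m=cv2.inRange(g,lo,hi); n,_,st,c=cv2.connectedComponentsWithStats(m)
    return [((c[i]+.5)/f-.5+[x0,y0],st[i,4]/f/f) for i in range(1,n) if amin<st[i,4]/f/f<amax]
print("balls top"); B={}
for nm,d,box in (("t",t,(133,190,166,240)),("s",s,(212,283,285,330))):
    for lo in (170,180):
        r=blobs(d,box,lo,255,4,150); print(nm,lo,[(c.round(1).tolist(),round(a)) for c,a in r])
        
print("wells")
for nm,d,box in (("t",t,(229,194,273,211)),("s",s,(253,168,274,200))):
    for hi in (205,215,225):
        r=blobs(d,box,0,hi,30,200); print(nm,hi,[(c.round(1).tolist(),round(a)) for c,a in r])
print("grip t",[(c.round(1).tolist(),round(a)) for c,a in blobs(t,(280,195,296,210),0,60,2,100)])
for z in (.119,): print(plane(t,[287,202],z))
E
```

```text
balls top
t 170 [([156.8, 197.4], 18), ([142.3, 196.5], 5), ([154.8, 212.7], 18), ([140.3, 211.8], 5), ([138.3, 227.1], 4), ([152.8, 228.2], 18)]
t 180 [([156.9, 197.3], 11), ([154.8, 212.7], 12), ([152.8, 228.2], 11)]
s 170 [([229.4, 288.6], 54), ([251.2, 294.8], 57), ([273.8, 300.9], 60), ([221.7, 309.7], 23), ([244.3, 316.3], 24), ([267.5, 323.1], 25)]
s 180 [([229.3, 288.6], 41), ([251.2, 294.7], 44), ([273.7, 300.9], 47), ([221.6, 309.7], 17), ([244.2, 316.3], 17), ([267.5, 323.1], 19)]
wells
t 205 [([235.2, 197.8], 56), ([264.2, 200.6], 57), ([251.2, 201.5], 56), ([238.2, 202.2], 56)]
t 215 [([236.6, 197.6], 67), ([264.2, 200.7], 67), ([251.2, 201.5], 67), ([238.3, 202.2], 66)]
t 225 [([237.5, 197.7], 82), ([264.2, 200.7], 78), ([251.2, 201.6], 79), ([238.3, 202.3], 78), ([262.1, 209.8], 33)]
s 205 [([254.4, 176.3], 72), ([265.7, 172.9], 36), ([263.6, 182.8], 39), ([261.6, 193.3], 45)]
s 215 [([254.5, 176.6], 80), ([265.8, 172.8], 46), ([263.8, 182.7], 50), ([261.7, 193.3], 55)]
s 225 [([254.6, 177.0], 88), ([265.9, 172.8], 56), ([263.9, 182.7], 60), ([261.8, 193.3], 67)]
grip t [([287.2, 202.3], 5)]
[[ 0.50334    -0.14491472  0.119     ]]
```

```bash
python3 - <<'E'
from h import *
np.set_printoptions(precision=4,suppress=True)
t=cam("top"); s=cam("side")
bt=[[156.8,197.4],[154.8,212.7],[152.8,228.2]]; bs=[[229.4,288.6],[251.2,294.8],[273.8,300.9]]
wt=[[238.25,202.2],[251.2,201.5],[264.2,200.7]]; ws=[[261.7,193.3],[263.8,182.75],[265.8,172.85]]
for nm,a,b,z in (("ball",bt,bs,.026),("well",wt,ws,.074)):
    for i in range(3):
        print(nm,plane(t,a[i],z)[0,:2],plane(s,b[i],z)[0,:2],tri(t,a[i],s,b[i]))
# tray corners & small balls
print("small",plane(t,[[142.3,196.5],[140.3,211.8],[138.3,227.1]],.0215), plane(s,[[221.7,309.7],[244.3,316.3],[267.5,323.1]],.0215))
for nm,d,box in (("t",t,(120,175,185,250)),("s",s,(190,265,305,360))):
    x0,y0,x1,y1=box
    g=cv2.cvtColor(d["frame"][y0:y1,x0:x1],cv2.COLOR_BGR2GRAY); m=cv2.inRange(g,120 if nm=='s' else 90,255); m=cv2.morphologyEx(m,cv2.MORPH_OPEN,np.ones((5,5),np.uint8))
    c=max(cv2.findContours(m,0,2)[0],key=cv2.contourArea); r=cv2.minAreaRect(c); p=cv2.boxPoints(r)+[x0,y0]
    P=plane(d,p,.018); print(nm,P[:,:2],P.mean(0)[:2])
# wheel rim ellipse fit : top rim
# crank grip
st=get_state(); from scipy.spatial.transform import Rotation as R
q=st["orientation"]; print(R.from_quat(np.r_[q[1:],q[0]]).as_matrix())
W=np.array([tri(t,wt[i],s,ws[i])[0] for i in range(3)]); v=W[0]-W[2]; print("mill yaw deg",np.degrees(np.arctan2(-v[0],v[1])),np.linalg.norm(v))
E
```

```text
ball [0.5312 0.2856] [0.5286 0.2827] (array([0.5294, 0.2847, 0.0292]), np.float64(0.002897051067663196))
ball [0.4793 0.2917] [0.4767 0.2893] (array([0.4778, 0.291 , 0.0286]), np.float64(0.0027977534961361353))
ball [0.4272 0.2978] [0.4246 0.2953] (array([0.4257, 0.2971, 0.0289]), np.float64(0.0027053908063445235))
well [0.5083 0.0092] [0.5051 0.012 ] (array([0.5071, 0.0091, 0.0711]), np.float64(0.002828126016448874))
well [ 0.5102 -0.0329] [ 0.5072 -0.03  ] (array([ 0.5092, -0.033 ,  0.0712]), np.float64(0.0026671486063812155))
well [ 0.5125 -0.0751] [ 0.5093 -0.0716] (array([ 0.5114, -0.0753,  0.0708]), np.float64(0.002873389732787184))
small [[0.5351 0.3366 0.0215]
 [0.483  0.3426 0.0215]
 [0.4312 0.3486 0.0215]] [[0.5331 0.3349 0.0215]
 [0.4812 0.3412 0.0215]
 [0.4293 0.3477 0.0215]]
t [[0.402  0.3804]
 [0.5681 0.3615]
 [0.5523 0.2471]
 [0.3874 0.267 ]] [0.4775 0.314 ]
s [[0.5593 0.3705]
 [0.5605 0.2477]
 [0.3901 0.2741]
 [0.4039 0.3893]] [0.4784 0.3204]
[[-0.0001  0.281   0.9597]
 [-0.0002  0.9597 -0.281 ]
 [-1.     -0.0002 -0.    ]]
mill yaw deg 2.920457991938995 0.08450242080652771
```

```bash
cat >> h.py <<'E'
from scipy.spatial.transform import Rotation as Rot
def go(*targets):
    """each target (x,y,z,yawdeg of jaw y axis vs world y); prints shift mm / rotvec deg in current tool axes"""
    s=get_state(); q=s["orientation"]; R0=Rot.from_quat(np.r_[q[1:],q[0]])
    print("clock %.2f"%s["clock"],"tcp",s["tcp_pos"].round(4),"F",s["wrist_force"].round(1),"gap %.4f"%s["finger_gap"])
    for t in targets:
        p=np.array(t[:3]); y=np.radians(t[3])
        Rt=Rot.from_matrix(np.array([[0,-np.sin(y),np.cos(y)],[0,np.cos(y),np.sin(y)],[-1,0,0]]))
        print((R0.inv().apply(p-s["tcp_pos"])*1000).round(1),np.degrees((R0.inv()*Rt).as_rotvec()).round(1))
E
python3 -c "
from h import *
go((.478,.2905,.10,-6.7),(.478,.2905,.019,-6.7))"
```

```text
clock 0.40 tcp [0.1615 0.5518 0.2312] F [ 0.3 -0.1  0.7] gap 0.0855
[ 131.2 -161.8  377.1] [-9.6 -0.   0. ]
[ 212.2 -161.8  377.1] [-9.6 -0.   0. ]
```

Request:
send_rows(
  plan=[
    [10,-20,47,-2,0,0],
    [25,-43,100,-4,0,0],
    [40,-66,153,-6,0,0],
    [60,-89,206,-8,0,0],
    [80,-112,259,-9.6,0,0],
    [100,-135,312,-9.6,0,0],
    [120,-153,356,-9.6,0,0],
    [128,-160,374,-9.6,0,0],
    [131,-162,377,-9.6,0,0],
    [131,-162,377,-9.6,0,0],
  ],
  claw=46,
  newtons=30,
)

```text
clock: 1.65
tcp_pos: [0.4771, 0.2912, 0.1006]
orientation: [0.706, 0.041, 0.706, -0.041]
wrist_force: [-0.4, -0.2, 0.4]
finger_gap: 0.0457
```

```bash
python3 -c "
from h import *
go((.478,.2905,.10,-6.7),(.478,.2905,.019,-6.7))
t=cam('top');s=cam('side');crop(t,110,165,200,245,8,'t3');crop(s,180,210,310,330,5.5,'s3')
P=get_state()['tcp_pos'];print(proj(t,P),proj(s,P))"
```

```text
clock 1.65 tcp [0.4771 0.2912 0.1006] F [-0.4 -0.2  0.4] gap 0.0457
[ 0.6 -0.6  1. ] [ 0. -0. -0.]
[81.6 -0.6  1. ] [ 0. -0. -0.]
[[149.87896225 211.67889078]] [[249.82718373 276.13531585]]
```

View pics/s3.png

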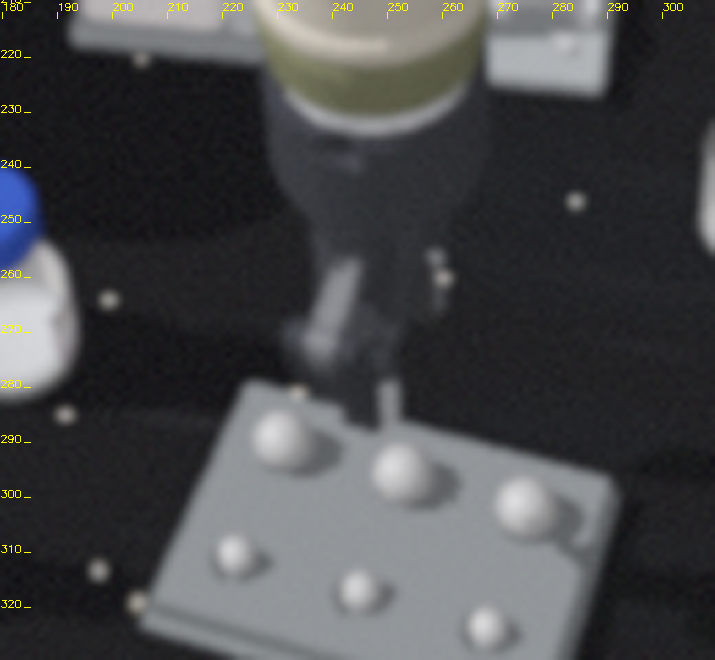

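View pics/t3.png

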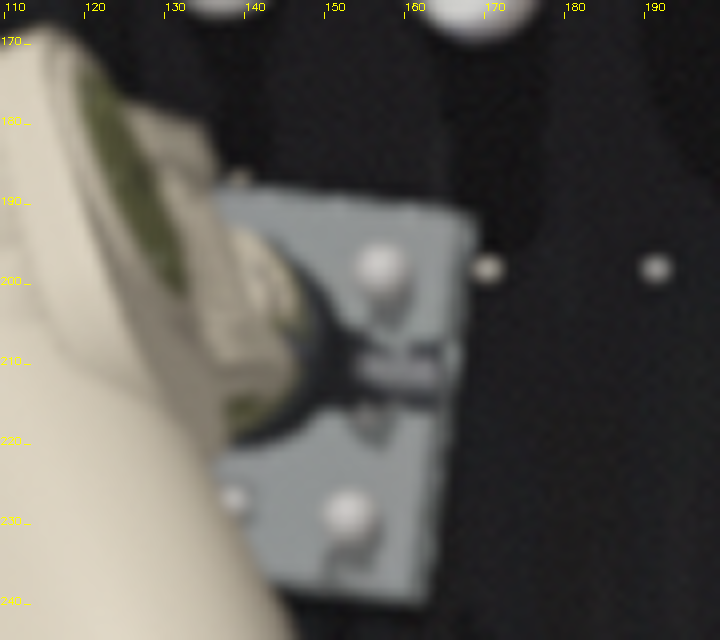

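Side view: the gripper is over the middle large ball (251,296), with a finger tip at (249,285). I'll go down.

Request:
send_rows(
  plan=[
    [15,-0.6,0.5,0,0,0],
    [32,-0.6,0.5,0,0,0],
    [49,-0.6,0.5,0,0,0],
    [63,-0.6,0.5,0,0,0],
    [72,-0.6,0.5,0,0,0],
    [77,-0.6,0.5,0,0,0],
    [80,-0.6,0.5,0,0,0],
    [80,-0.6,0.5,0,0,0],
    [80,-0.6,0.5,0,0,0],
    [80,-0.6,0.5,0,0,0],
  ],
)

```text
clock: 3.0
tcp_pos: [0.4786, 0.2899, 0.0207]
orientation: [0.706, 0.042, 0.706, -0.041]
wrist_force: [-0.4, 0.6, 0.2]
finger_gap: 0.0459
```

```bash
python3 -c "
from h import *
go((.478,.2905,.019,-6.7))
s=cam('side');crop(s,200,240,310,330,6,'s4')"
```

```text
clock 3.00 tcp [0.4786 0.2899 0.0207] F [-0.4  0.6  0.2] gap 0.0459
[ 1.7  0.5 -0.7] [-0.  0. -0.]
```

View pics/s4.png

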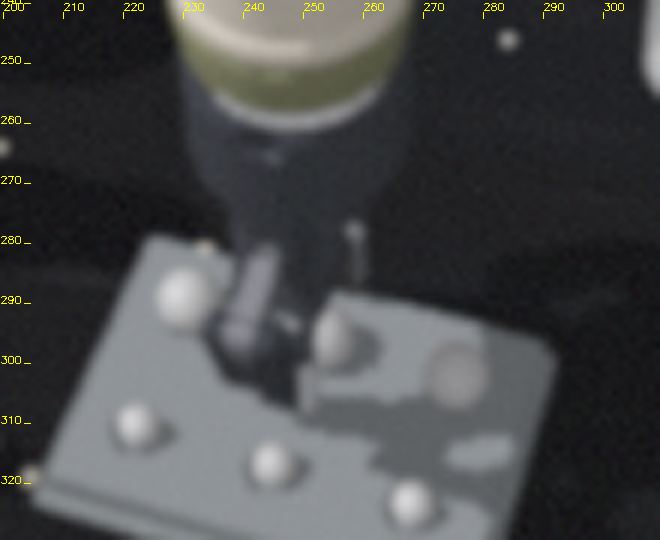

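```bash
python3 -c "
from h import *
s=cam('side');P=get_state()['tcp_pos'];y=np.array([.1166,.993,0]);x=np.array([.993,-.1166,0])
for a in (23,37):
  for b in (-11,0,11): print(a,b,proj(s,P+[0,0,.004]+a*1e-3*y+b*1e-3*x))
"
```

```text
23 -11 [[251.8174792  305.30041528]]
23 0 [[247.06932022 303.97509844]]
23 11 [[242.34857425 302.65633809]]
37 -11 [[249.77002115 310.79770384]]
37 0 [[244.97593319 309.44178763]]
37 11 [[240.20985406 308.09261676]]
```

Request:
send_rows(
  plan=[
    [1,0,-1,0,0,0],
    [1,0,-1,0,0,0],
    [1,0,-1,0,0,0],
    [1,0,-1,0,0,0],
    [1,0,-1,0,0,0],
    [1,0,-1,0,0,0],
    [1,0,-1,0,0,0],
    [1,0,-1,0,0,0],
    [1,0,-1,0,0,0],
    [1,0,-1,0,0,0],
  ],
  claw=10,
  newtons=30,
)

```text
clock: 4.35
tcp_pos: [0.4774, 0.29, 0.0194]
orientation: [0.706, 0.042, 0.706, -0.041]
wrist_force: [-1.0, 1.4, 1.2]
finger_gap: 0.0216
```

```bash
python3 -c "
from h import *
go()
s=cam('side');crop(s,200,240,310,330,6,'s5')"
```

```text
clock 4.35 tcp [0.4774 0.29   0.0194] F [-1.   1.4  1.2] gap 0.0216
```

View pics/s5.png

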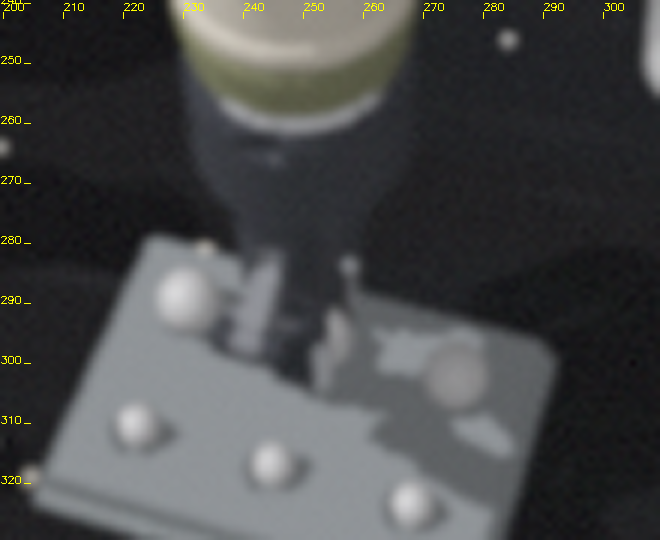

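The ball sliver shows between the fingers at (255,296). I'll lift and check.

Request:
send_rows(
  plan=[
    [-4,0,0,0,0,0],
    [-12,0,0,0,0,0],
    [-25,0,0,0,0,0],
    [-42,0,0,0,0,0],
    [-60,0,0,0,0,0],
    [-78,0,0,0,0,0],
    [-92,0,0,0,0,0],
    [-100,0,0,0,0,0],
    [-100,0,0,0,0,0],
    [-100,0,0,0,0,0],
  ],
)

```text
clock: 5.65
tcp_pos: [0.4769, 0.2898, 0.1187]
orientation: [0.706, 0.041, 0.706, -0.042]
wrist_force: [-0.5, -0.9, 0.2]
finger_gap: 0.0215
```

```bash
python3 -c "
from h import *
go((.509,-.0315,.13,2.9),(.509,-.0315,.10,2.9))
s=cam('side');crop(s,200,210,310,330,6,'s6')
P=get_state()['tcp_pos']; print(proj(s,P+[0,0,.007]))"
```

```text
clock 5.65 tcp [0.4769 0.2898 0.1187] F [-0.5 -0.9  0.2] gap 0.0215
[ -11.2 -315.3   69.4] [-9.6 -0.1  0. ]
[  18.8 -315.3   69.5] [-9.6 -0.1  0. ]
[[249.76920419 268.45079686]]
```

View pics/s6.png

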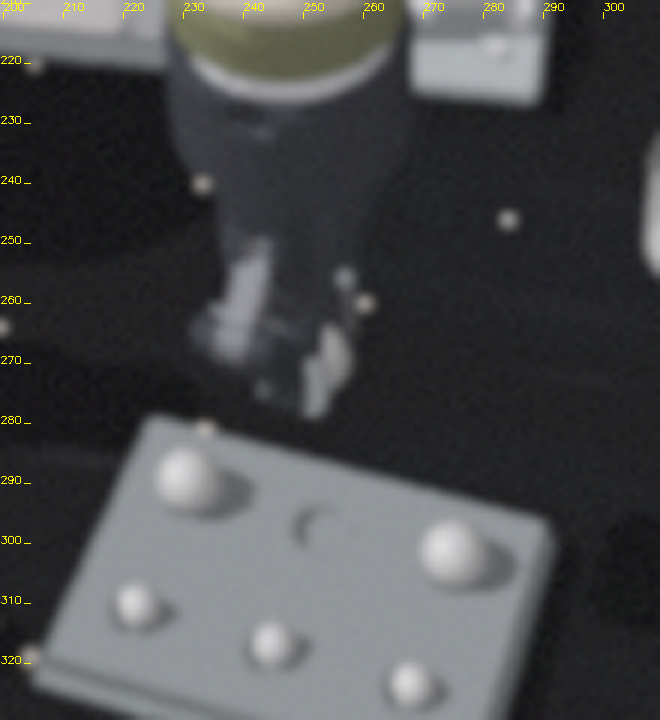

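Request:
send_rows(
  plan=[
    [-5,-25,6,-2,0,0],
    [-11,-65,14,-4,0,0],
    [-11,-115,25,-6,0,0],
    [-11,-165,36,-8,0,0],
    [-11,-215,47,-9.6,0,0],
    [-11,-260,57,-9.6,0,0],
    [-5,-293,64,-9.6,0,0],
    [5,-310,68,-9.6,0,0],
    [12,-315,69,-9.6,0,0],
    [12,-315,69,-9.6,0,0],
  ],
)

```text
clock: 6.95
tcp_pos: [0.5081, -0.0302, 0.1062]
orientation: [0.706, -0.018, 0.708, 0.018]
wrist_force: [0.1, -0.5, 0.1]
finger_gap: 0.0216
```

```bash
python3 -c "
from h import *
go((.509,-.0315,.085,2.9))
s=cam('side');crop(s,205,100,315,210,7,'s7')
t=cam('top');crop(t,210,135,320,235,7,'t7')
P=get_state()['tcp_pos']; print(proj(s,P+[0,0,.007]),proj(t,P+[0,0,.007]))"
```

```text
clock 6.95 tcp [ 0.5081 -0.0302  0.1062] F [ 0.1 -0.5  0.1] gap 0.0216
[21.2 -1.4  0.9] [ 0.  -0.1 -0.1]
[[263.15456412 171.54763459]] [[250.37347216 200.72447776]]
```

View pics/s7.png

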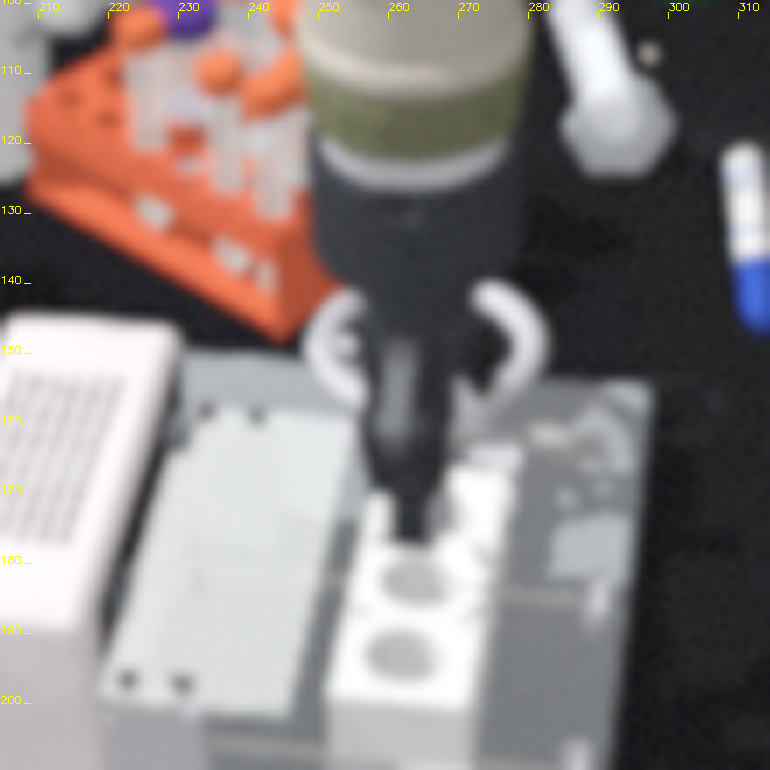

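View pics/t7.png

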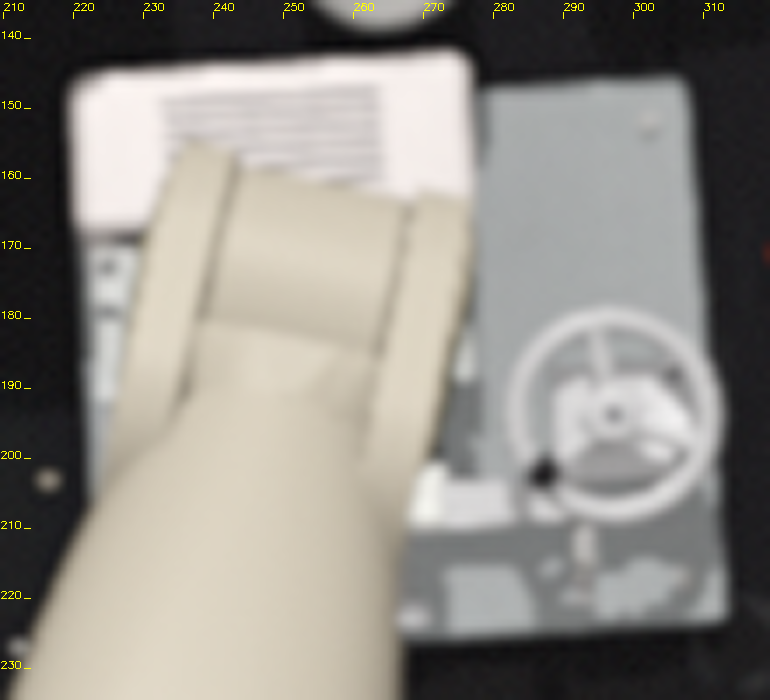

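```bash
python3 -c "
from h import *
s=cam('side');t=cam('top');P=get_state()['tcp_pos'];a0=np.radians(2.9);y=np.array([-np.sin(a0),np.cos(a0),0]);x=np.array([np.cos(a0),np.sin(a0),0])
for a in (11,24):
  for b in (-11,0,11): print(a,b,proj(s,P+[0,0,.002]+a*1e-3*y+b*1e-3*x).round(1))
print('ball',proj(s,P+[0,0,.007]),'ball-x4',proj(s,P+[0,0,.007]-.004*x))
g=cv2.cvtColor(s['frame'],cv2.COLOR_BGR2GRAY)
print(g[164:184,252:274])
"
```

```text
11 -11 [[266.6 175.8]]
11 0 [[262.5 175.5]]
11 11 [[258.4 175.2]]
24 -11 [[266.  179.1]]
24 0 [[261.8 178.7]]
24 11 [[257.7 178.4]]
ball [[263.01788142 171.38252684]] ball-x4 [[264.50781666 171.504451  ]]
[[232 227 208 176 129  75  59  67  75  75  68  54  48  46  45  49  77 112
  131 151 183 201]
 [233 226 206 176 135  84  54  55  63  64  57  53  48  45  47  50  78 115
  134 157 188 207]
 [232 224 203 177 143  95  57  49  50  50  50  47  46  44  43  53 102 152
  178 190 200 207]
 [229 217 196 177 150 106  63  49  49  51  50  51  49  46  46  66 137 198
  225 232 231 229]
 [227 211 190 176 158 117  74  56  51  54  51  54  48  50  54  86 158 219
  244 251 249 248]
 [227 206 187 179 166 140 116  92  68  55  51  54  50  51  69 106 168 222
  247 255 255 254]
 [225 204 184 180 175 171 171 153 110  67  52  49  51  58  89 124 163 208
  238 252 255 255]
 [218 199 184 180 183 196 210 195 147  87  54  51  52  73 109 134 155 190
  224 245 254 255]
 [211 192 181 181 188 210 226 212 162  93  56  51  52  84 121 140 150 180
  215 237 250 255]
 [204 181 172 174 188 217 232 216 165 100  57  53  57  90 
[... 265 characters left out ...]
7  68  71  97 143 180 207 224
  238 247 250 251]
 [153 127 123 148 196 228 233 216 189 164 146 135 128 139 175 211 234 245
  250 250 244 239]
 [144 124 125 162 211 239 245 240 228 215 200 189 181 184 207 233 249 255
  255 251 239 227]
 [139 123 127 171 220 246 252 249 241 229 215 205 200 203 219 239 252 255
  255 254 244 228]
 [135 123 135 181 229 250 253 245 231 217 205 199 198 200 212 229 243 253
  255 255 252 240]
 [139 135 151 198 237 251 249 232 210 196 191 191 192 193 201 214 230 244
  255 255 255 248]
 [146 145 171 215 243 252 245 222 195 184 186 188 189 190 195 207 221 237
  248 252 252 244]
 [144 147 180 224 247 253 245 222 194 184 186 188 189 190 192 201 218 231
  242 245 244 232]]
```

```bash
python3 -c "
from h import *
g=cv2.resize(cv2.cvtColor(cv2.imread('pics/s6.png'),6),None,fx=1/6,fy=1/6,interpolation=cv2.INTER_AREA)
print(g[50:72,36:64])
s=cam('side');P=np.array([.4769,.2898,.1187]);y=np.array([.1166,.993,0]);x=np.array([.993,-.1166,0])
for a in (11,24):
  for b in (-11,0,11): print(a,b,proj(s,P+[0,0,.002]+a*1e-3*y+b*1e-3*x).round(1))
for h in (.003,.007,.01): print(proj(s,P+[0,0,h]),proj(s,P+[0,0,h]-.012*x))
"
```

```text
[[ 87 109 136 149 153 149 136 109  79  61  55  54  53  50  49  50  49  50
   48  46  54  68  79 106 132 116  72  40]
 [115 131 145 151 154 147 127  98  73  57  51  52  51  51  52  51  51  47
   48  50  54  65  73  94 111  97  62  38]
 [118 138 148 153 152 142 118  90  73  63  57  52  50  52  53  54  51  50
   49  49  53  63  67  68  68  56  42  34]
 [109 132 144 148 146 133 109  86  78  76  72  62  56  56  57  54  51  56
   63  63  58  64  67  57  43  34  32  33]
 [112 132 140 141 136 121  96  78  77  80  78  72  64  61  56  53  53  70
   93  92  77  68  65  54  41  33  34  36]
 [124 139 143 141 134 112  88  74  71  73  72  71  66  63  58  53  55  85
  120 124 103  76  60  50  39  33  33  34]
 [123 138 143 142 133 110  87  76  70  62  56  57  60  58  57  52  57  94
  134 142 122  90  60  43  36  30  30  31]
 [114 129 135 134 122 102  84  77  67  58  49  48  50  51  50  50  59  98
  138 149 132 103  67  42  32  32  34  34]
 [ 99 113 119 118 106  89  77  72  64  55  46  46  44  46  50  56  69 104
  138 149 138 113  78  46  34  32  33  36]
 [ 80  90 100 100  89  73  67  64  58  51  44  
[... 1086 characters left out ...]
 45  34  32  34  36  33  33  35  33]
 [ 36  34  32  33  34  32  34  34  35  35  37  35  36  44  60  79  83  68
   48  36  34  34  33  35  33  33  34  31]
 [ 53  35  32  35  34  31  33  32  32  32  34  33  32  36  38  43  46  42
   35  35  32  32  35  34  34  35  32  34]
 [ 85  57  46  42  38  33  32  33  32  33  34  34  30  33  32  32  36  33
   32  32  31  34  35  34  35  35  34  33]]
11 -11 [[253.2 275.4]]
11 0 [[248.1 274.1]]
11 11 [[243.  272.8]]
24 -11 [[251.1 280.6]]
24 0 [[246.  279.2]]
24 11 [[240.9 277.9]]
[[249.78174451 269.58659559]] [[255.29469047 271.00884617]]
[[249.72257622 268.43707825]] [[255.25374369 269.86026638]]
[[249.67794374 267.56987582]] [[255.2228547  268.99375269]]
```

Request:
send_rows(
  plan=[
    [4,-1.5,3,0,0,0],
    [9,-1.5,3,0,0,0],
    [14,-1.5,3,0,0,0],
    [19,-1.5,3,0,0,0],
    [23,-1.5,3,0,0,0],
    [26,-1.5,3,0,0,0],
    [28,-1.5,3,0,0,0],
    [29,-1.5,3,0,0,0],
    [30,-1.5,3,0,0,0],
    [30,-1.5,3,0,0,0],
  ],
)

```text
clock: 8.45
tcp_pos: [0.5121, -0.0323, 0.0773]
orientation: [0.707, -0.018, 0.707, 0.018]
wrist_force: [-0.1, -0.0, -0.0]
finger_gap: 0.022
```

```bash
python3 -c "
from h import *
go((.511,-.0315,.076,2.9))
s=cam('side');crop(s,225,130,300,210,8,'s8')"
```

```text
clock 8.45 tcp [ 0.5121 -0.0323  0.0773] F [-0.1 -0.  -0. ] gap 0.0220
[ 1.3  0.9 -1. ] [-0.  0. -0.]
```

View pics/s8.png

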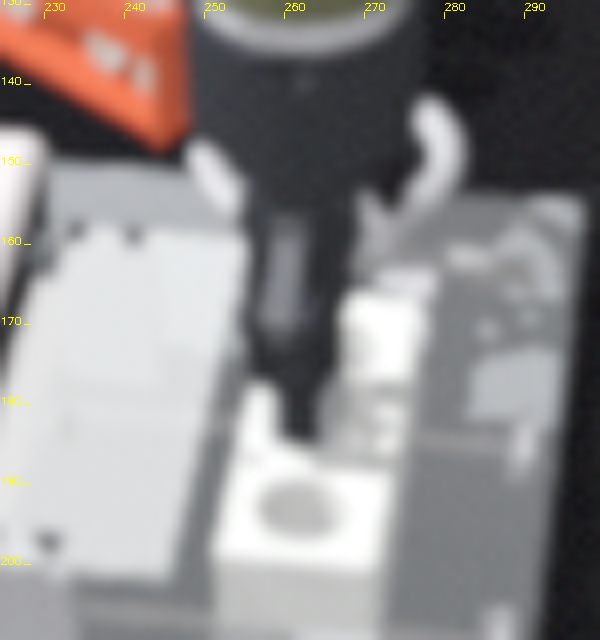

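Side view: the fingertips are just above the block at (261,184), with the ball sliver beside them at well1 (264,182). Force is zero, so I'll release and lift.

Request:
send_rows(
  plan=[
    [0.5,0,0,0,0,0],
    [0.5,0,0,0,0,0],
    [0.5,0,0,0,0,0],
    [0.5,0,0,0,0,0],
    [-8,0,0,0,0,0],
    [-20,0,0,0,0,0],
    [-35,0,0,0,0,0],
    [-48,0,0,0,0,0],
    [-52,10,0,0,0,0],
    [-55,30,0,0,0,0],
  ],
  claw=46,
)

```text
clock: 9.75
tcp_pos: [0.5107, -0.002, 0.1328]
orientation: [0.707, -0.017, 0.707, 0.017]
wrist_force: [0.2, -0.2, 0.0]
finger_gap: 0.0458
```

```bash
python3 -c "
from h import *
go((.529,.284,.12,-6.7),(.5295,.284,.019,-6.7))
s=cam('side');crop(s,225,130,300,210,8,'s9')"
```

```text
clock 9.75 tcp [ 0.5107 -0.002   0.1328] F [ 0.2 -0.2  0. ] gap 0.0458
[ 12.8 284.8  32.3] [ 9.5  0.  -0. ]
[113.8 284.8  32.7] [ 9.5  0.  -0. ]
```

View pics/s9.png

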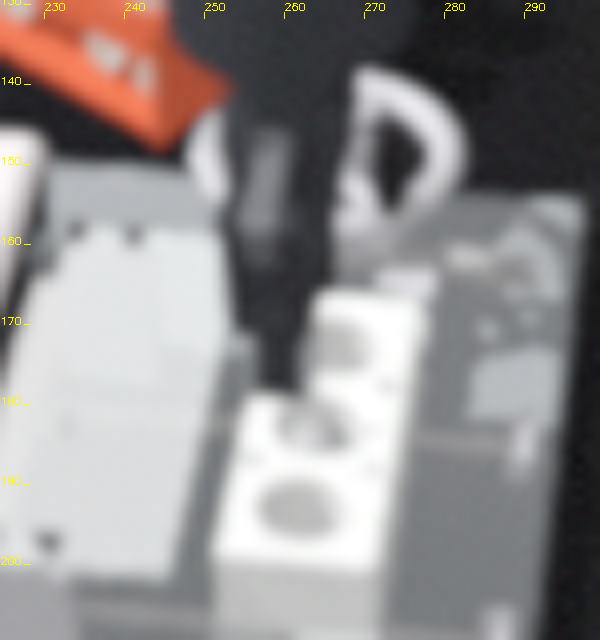

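Ball 1 sits in the middle well (262,183). Going for the next ball.

Request:
send_rows(
  plan=[
    [0,25,3,2,0,0],
    [0,70,8,4,0,0],
    [0,120,14,6,0,0],
    [0,170,19,8,0,0],
    [0,220,24,9.5,0,0],
    [10,258,28,9.5,0,0],
    [25,278,30,9.5,0,0],
    [45,285,31,9.5,0,0],
    [62,285,31,9.5,0,0],
    [70,285,31,9.5,0,0],
  ],
)

```text
clock: 11.05
tcp_pos: [0.5262, 0.2827, 0.0606]
orientation: [0.705, 0.041, 0.707, -0.042]
wrist_force: [0.2, -0.5, -0.2]
finger_gap: 0.046
```

```bash
python3 -c "
from h import *
go((.5285,.284,.019,-6.7))
s=cam('side');crop(s,180,230,310,330,6,'s10')"
```

```text
clock 11.05 tcp [0.5262 0.2827 0.0606] F [ 0.2 -0.5 -0.2] gap 0.0460
[41.6  1.6  2.3] [ 0.  -0.1  0.1]
```

View pics/s10.png

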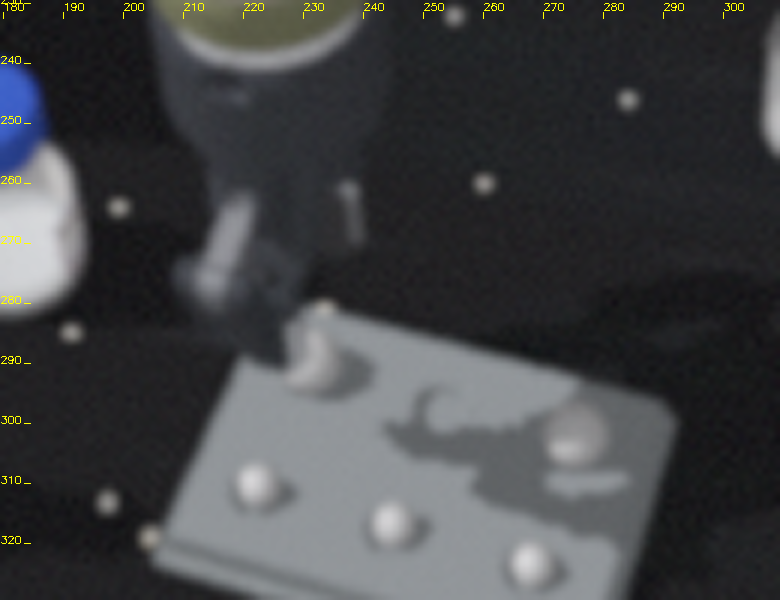

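The gripper is above the far large ball (230,289). I'll descend.

Request:
send_rows(
  plan=[
    [6,1,1,0,0,0],
    [15,1.5,1.5,0,0,0],
    [24,1.5,1.5,0,0,0],
    [31,1.5,1.5,0,0,0],
    [36,1.5,1.5,0,0,0],
    [39,1.5,1.5,0,0,0],
    [41,1.5,1.5,0,0,0],
    [41,1.5,1.5,0,0,0],
    [41,1.5,1.5,0,0,0],
    [41,1.5,1.5,0,0,0],
  ],
)

```text
clock: 12.35
tcp_pos: [0.529, 0.2853, 0.0215]
orientation: [0.706, 0.041, 0.706, -0.041]
wrist_force: [0.6, -0.6, 0.1]
finger_gap: 0.0456
```

Request:
send_rows(
  plan=[
    [0,0,0,0,0,0],
    [0,0,0,0,0,0],
    [0,0,0,0,0,0],
    [0,0,0,0,0,0],
    [0,0,0,0,0,0],
    [0,0,0,0,0,0],
    [-4,0,0,0,0,0],
    [-14,0,0,0,0,0],
    [-30,0,0,0,0,0],
    [-50,0,0,0,0,0],
  ],
  claw=10,
)

```text
clock: 13.6
tcp_pos: [0.5288, 0.2853, 0.0724]
orientation: [0.706, 0.041, 0.706, -0.041]
wrist_force: [-0.8, 0.4, -0.3]
finger_gap: 0.0215
```

```bash
python3 -c "
from h import *
go((.5085,.0107,.13,2.9),(.5085,.0107,.10,2.9))
s=cam('side');crop(s,180,230,310,330,6,'s11')"
```

```text
clock 13.60 tcp [0.5288 0.2853 0.0724] F [-0.8  0.4 -0.3] gap 0.0215
[ -57.6 -275.1   11.5] [-9.5 -0.  -0. ]
[ -27.6 -275.1   11.5] [-9.5 -0.  -0. ]
```

View pics/s11.png

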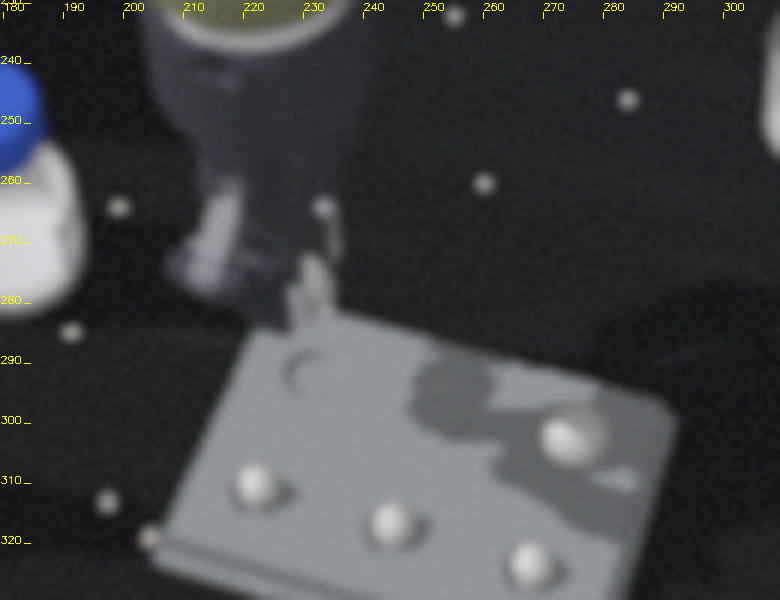

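The second ball is held (gap 21.5 mm, pocket empty). I'll carry it to well0.

Request:
send_rows(
  plan=[
    [-20,-10,0,-1,0,0],
    [-40,-40,2,-3,0,0],
    [-55,-85,4,-5,0,0],
    [-58,-135,6,-7,0,0],
    [-58,-185,9,-9,0,0],
    [-58,-230,11,-9.5,0,0],
    [-52,-260,12,-9.5,0,0],
    [-42,-273,13,-9.5,0,0],
    [-32,-276,13,-9.5,0,0],
    [-28,-276,13,-9.5,0,0],
  ],
)

```text
clock: 14.9
tcp_pos: [0.5094, 0.0103, 0.0983]
orientation: [0.706, -0.018, 0.707, 0.018]
wrist_force: [-0.3, -0.1, -0.4]
finger_gap: 0.0213
```

```bash
python3 -c "
from h import *
go((.510,.0097,.076,2.9))
s=cam('side');crop(s,225,130,300,210,8,'s12')"
```

```text
clock 14.90 tcp [0.5094 0.0103 0.0983] F [-0.3 -0.1 -0.4] gap 0.0213
[22.3 -0.7  0.6] [ 0.  -0.1 -0. ]
```

View pics/s12.png

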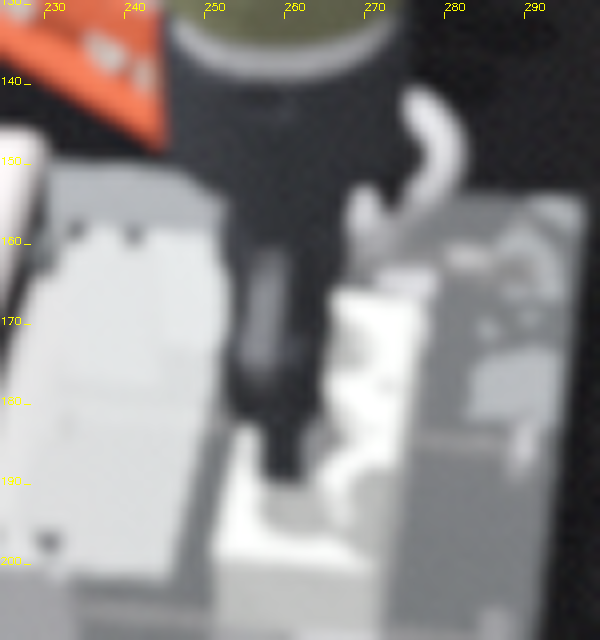

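The gripper is over well0 (ball at (263,187), well mouth below at (261,193)). I'll lower, release and retreat.

Request:
send_rows(
  plan=[
    [4,-0.5,0.5,0,0,0],
    [9,-0.5,0.5,0,0,0],
    [14,-0.5,0.5,0,0,0],
    [18,-0.5,0.5,0,0,0],
    [20,-0.5,0.5,0,0,0],
    [21.5,-0.5,0.5,0,0,0],
    [21.5,-0.5,0.5,0,0,0],
    [21.5,-0.5,0.5,0,0,0],
    [21.5,-0.5,0.5,0,0,0],
    [21.5,-0.5,0.5,0,0,0],
  ],
)

```text
clock: 16.2
tcp_pos: [0.5105, 0.009, 0.0779]
orientation: [0.707, -0.018, 0.707, 0.018]
wrist_force: [-0.2, -0.4, -1.0]
finger_gap: 0.0217
```

Request:
send_rows(
  plan=[
    [0,0,0,0,0,0],
    [0,0,0,0,0,0],
    [0,0,0,0,0,0],
    [0,0,0,0,0,0],
    [-8,0,0,0,0,0],
    [-20,0,0,0,0,0],
    [-35,0,0,0,0,0],
    [-48,5,0,0,0,0],
    [-52,30,0,0,0,0],
    [-55,65,0,0,0,0],
  ],
  claw=46,
)

```text
clock: 17.45
tcp_pos: [0.5078, 0.0743, 0.1342]
orientation: [0.708, -0.017, 0.706, 0.017]
wrist_force: [0.4, 0.6, -0.3]
finger_gap: 0.0459
```

```bash
python3 -c "
from h import *
go((.425,.2975,.06,-6.7))
s=cam('side');crop(s,225,130,300,210,8,'s13')"
```

```text
clock 17.45 tcp [0.5078 0.0743 0.1342] F [ 0.4  0.6 -0.3] gap 0.0459
[ 74.  226.9 -72. ] [ 9.5  0.1 -0. ]
```

View pics/s13.png

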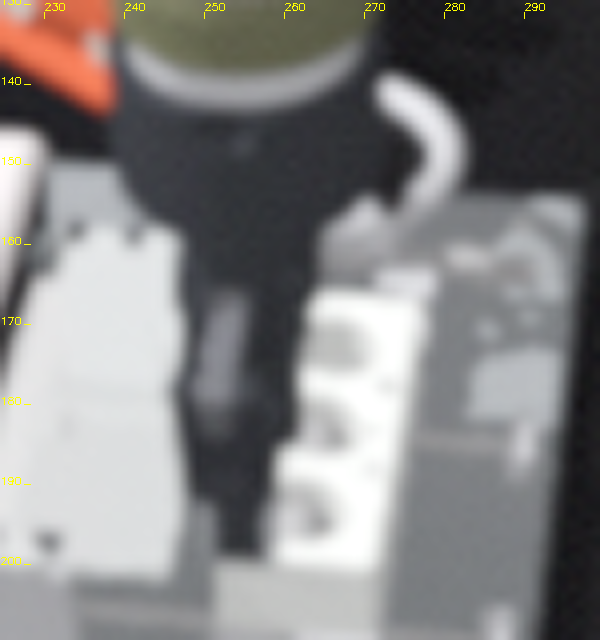

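Balls are in wells 0 and 1. Going for the third.

Request:
send_rows(
  plan=[
    [0,35,-11,2,0,0],
    [0,75,-24,4,0,0],
    [0,120,-38,6,0,0],
    [0,165,-52,8,0,0],
    [10,200,-63,9.5,0,0],
    [25,220,-69,9.5,0,0],
    [45,226,-71,9.5,0,0],
    [60,226,-71,9.5,0,0],
    [70,226,-71,9.5,0,0],
    [74,226,-71,9.5,0,0],
  ],
)

```text
clock: 18.75
tcp_pos: [0.425, 0.2956, 0.0584]
orientation: [0.706, 0.041, 0.706, -0.041]
wrist_force: [-0.7, 0.1, 0.2]
finger_gap: 0.0462
```

```bash
python3 -c "
from h import *
go((.426,.297,.020,-6.7))
s=cam('side');crop(s,200,230,320,340,6,'s14')"
```

```text
clock 18.75 tcp [0.425  0.2956 0.0584] F [-0.7  0.1  0.2] gap 0.0462
[38.4  1.5  0.9] [ 0. -0.  0.]
```

View pics/s14.png

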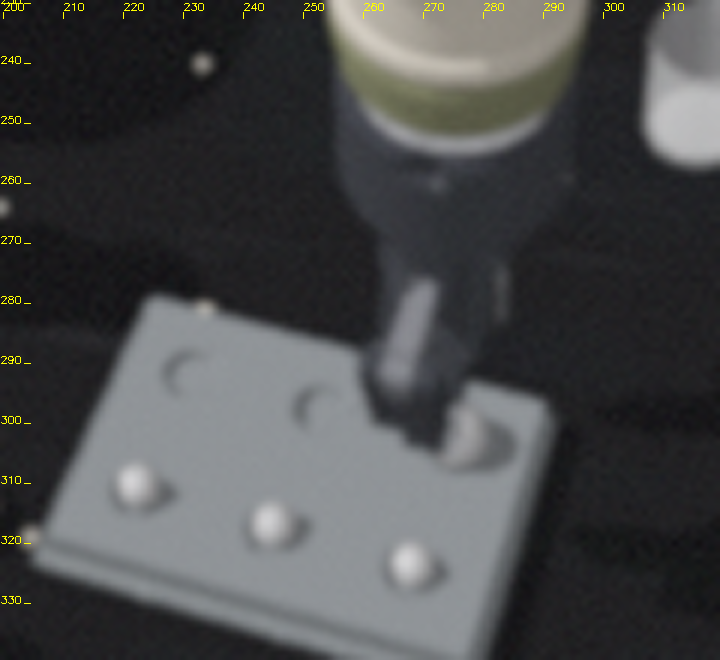

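The gripper is above the last large ball (275,302).

Request:
send_rows(
  plan=[
    [6,1,0,0,0,0],
    [15,1.5,0,0,0,0],
    [23,1.5,0,0,0,0],
    [30,1.5,0,0,0,0],
    [35,1.5,0,0,0,0],
    [38,1.5,0,0,0,0],
    [39,1.5,0,0,0,0],
    [39,1.5,0,0,0,0],
    [39,1.5,0,0,0,0],
    [39,1.5,0,0,0,0],
  ],
)

```text
clock: 20.05
tcp_pos: [0.4253, 0.2977, 0.02]
orientation: [0.706, 0.041, 0.706, -0.041]
wrist_force: [0.9, -0.4, -0.5]
finger_gap: 0.0463
```

Request:
send_rows(
  plan=[
    [0,0,0,0,0,0],
    [0,0,0,0,0,0],
    [0,0,0,0,0,0],
    [0,0,0,0,0,0],
    [0,0,0,0,0,0],
    [0,0,0,0,0,0],
    [-4,0,0,0,0,0],
    [-14,0,0,0,0,0],
    [-30,0,0,0,0,0],
    [-50,0,0,0,0,0],
  ],
  claw=10,
)

```text
clock: 21.3
tcp_pos: [0.4248, 0.2976, 0.0704]
orientation: [0.706, 0.041, 0.706, -0.041]
wrist_force: [0.1, 0.1, -0.7]
finger_gap: 0.0216
```

```bash
python3 -c "
from h import *
go((.514,-.0742,.13,2.9),(.514,-.0742,.10,2.9))
s=cam('side');crop(s,200,230,320,340,6,'s15')"
```

```text
clock 21.30 tcp [0.4248 0.2976 0.0704] F [ 0.1  0.1 -0.7] gap 0.0216
[ -59.7 -359.1  131.4] [-9.5 -0.  -0. ]
[ -29.7 -359.1  131.4] [-9.5 -0.  -0. ]
```

View pics/s15.png

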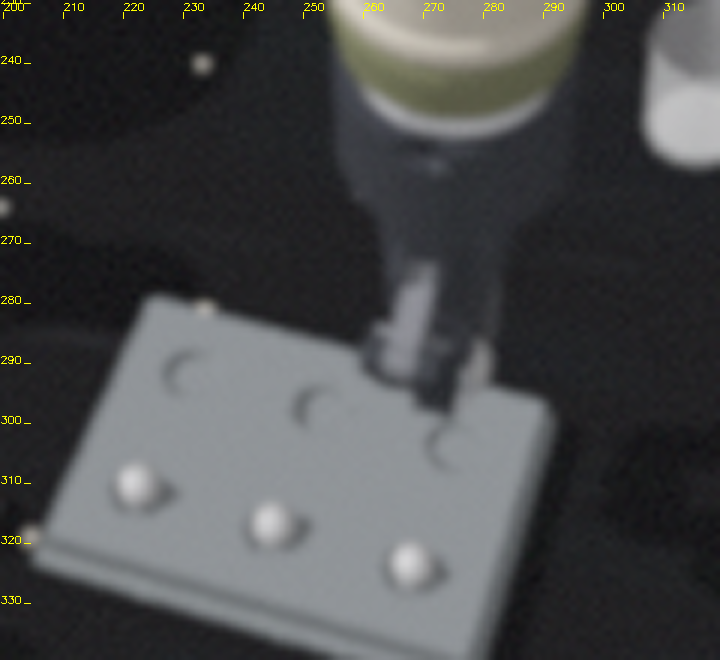

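The third ball is held. I'll carry it to well2, which leaves about 25 mm of clearance to the crank grip.

Request:
send_rows(
  plan=[
    [-25,-15,5,-1,0,0],
    [-48,-55,20,-3,0,0],
    [-60,-108,40,-5,0,0],
    [-60,-163,60,-7,0,0],
    [-60,-218,80,-9,0,0],
    [-60,-273,100,-9.5,0,0],
    [-60,-320,117,-9.5,0,0],
    [-52,-348,127,-9.5,0,0],
    [-40,-358,131,-9.5,0,0],
    [-30,-359,131,-9.5,0,0],
  ],
)

```text
clock: 22.6
tcp_pos: [0.5136, -0.0741, 0.0988]
orientation: [0.707, -0.017, 0.707, 0.018]
wrist_force: [0.0, 0.2, -1.4]
finger_gap: 0.0215
```

```bash
python3 -c "
from h import *
go((.514,-.0742,.077,2.9))
s=cam('side');crop(s,225,110,300,210,7,'s16')"
```

```text
clock 22.60 tcp [ 0.5136 -0.0741  0.0988] F [ 0.   0.2 -1.4] gap 0.0215
[21.8 -0.2  0.4] [-0.1 -0.  -0. ]
```

View pics/s16.png

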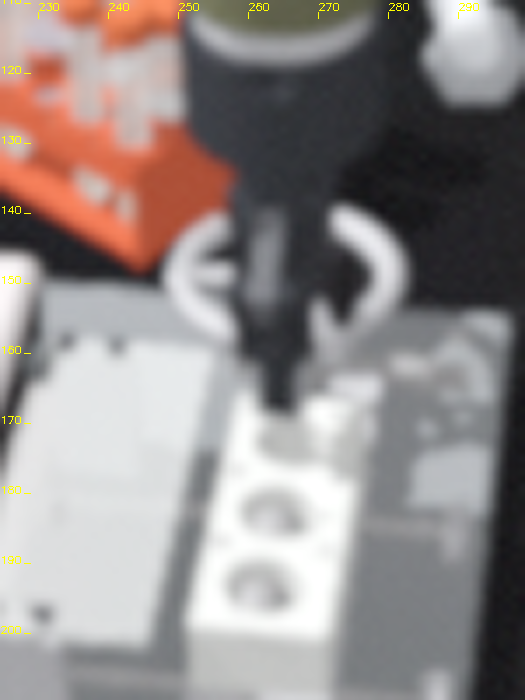

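Wells 0 and 1 are clearly loaded ((261,193), (263,183)). The gripper is over well2 (265,173).

Request:
send_rows(
  plan=[
    [4,0,0,0,0,0],
    [9,0,0,0,0,0],
    [14,0,0,0,0,0],
    [18,0,0,0,0,0],
    [20,0,0,0,0,0],
    [21.5,0,0,0,0,0],
    [21.5,0,0,0,0,0],
    [21.5,0,0,0,0,0],
    [21.5,0,0,0,0,0],
    [21.5,0,0,0,0,0],
  ],
)

```text
clock: 23.9
tcp_pos: [0.5139, -0.0741, 0.0784]
orientation: [0.707, -0.018, 0.707, 0.018]
wrist_force: [-0.8, -0.7, 0.2]
finger_gap: 0.0216
```

Request:
send_rows(
  plan=[
    [0,0,0,0,0,0],
    [0,0,0,0,0,0],
    [0,0,0,0,0,0],
    [0,0,0,0,0,0],
    [-8,0,0,0,0,0],
    [-20,0,0,0,0,0],
    [-38,0,0,0,0,0],
    [-60,0,0,0,0,0],
    [-70,30,-25,0,0,0],
    [-75,80,-60,0,0,0],
  ],
  claw=38,
)

```text
clock: 25.15
tcp_pos: [0.4511, 0.0025, 0.1551]
orientation: [0.708, -0.017, 0.706, 0.017]
wrist_force: [-0.6, 1.6, -0.0]
finger_gap: 0.0383
```

```bash
python3 -c "
from h import *
go()
s=cam('side');crop(s,225,120,300,210,7,'s17')
t=cam('top');crop(t,225,175,320,235,8,'t17')"
```

```text
clock 25.15 tcp [0.4511 0.0025 0.1551] F [-0.6  1.6 -0. ] gap 0.0383
```

View pics/s17.png

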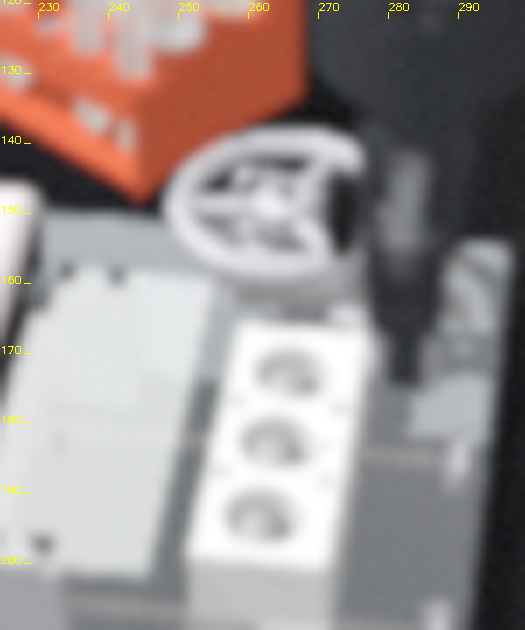

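View pics/t17.png

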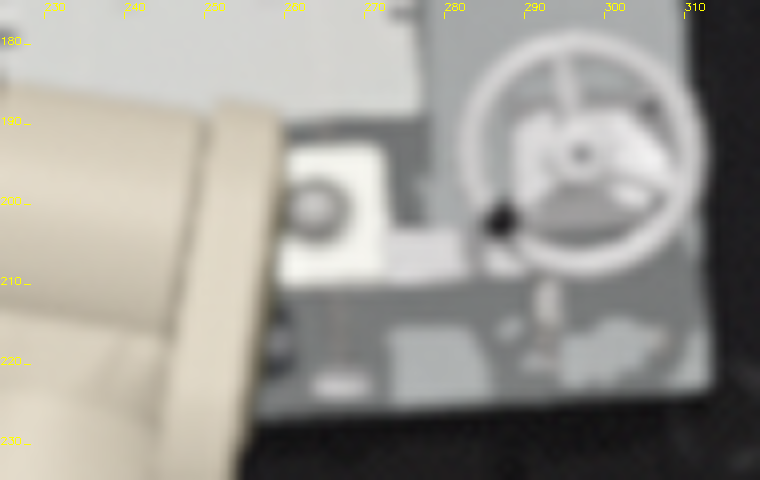

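All three wells hold balls. In the top view the wheel is centred near (297,193.5) and the black grip is at (287,202). Now I'll measure the wheel axis and grip in both views.

```bash
python3 -c "
from h import *
np.set_printoptions(precision=4,suppress=True)
t=cam('top');s=cam('side')
print('cam',-t['R'].T@t['t'],-s['R'].T@s['t'])
a=np.radians(2.9);Y=np.array([-np.sin(a),np.cos(a),0]);X=np.array([np.cos(a),np.sin(a),0])
W=np.array([.510,-.0315,0])
def rel(p): d=p-W; return (d@X).round(4),(d@Y).round(4)
for z in (.078,.07): 
  p=plane(t,[297,193.5],z)[0]; print('axis top',p,rel(p))
for z in (.119,.101): 
  p=plane(t,[287.2,202.3],z)[0]; print('grip top',p,rel(p))
ax=plane(t,[297,193.5],.075)[0]
# side: rim ellipse
g=cv2.resize(cv2.cvtColor(s['frame'][130:170,240:290],6),None,fx=6,fy=6,interpolation=cv2.INTER_CUBIC)
cv2.imwrite('pics/s18.png',np.kron(g,np.ones((2,2),np.uint8)))
th=np.linspace(0,2*np.pi,13)
r=ax+.0505*np.c_[np.cos(th),np.sin(th),0*th]
print('rim side pred',proj(s,r).min(0),proj(s,r).max(0),'rim top pred',proj(t,r).min(0),proj(t,r).max(0))
for z in (.079,.101,.119):
  p=plane(t,[287.2,202.3],.115)[0]; p[2]=z; print('grip pred side',proj(s,p))
"
```

```text
cam [ 0.37   -0.019   1.4805] [0.3541 0.7671 0.8091]
axis top [ 0.5348 -0.1817  0.078 ] (np.float64(0.0172), np.float64(-0.1513))
axis top [ 0.5358 -0.1827  0.07  ] (np.float64(0.0181), np.float64(-0.1523))
grip top [ 0.5024 -0.1455  0.119 ] (np.float64(-0.0134), np.float64(-0.1135))
grip top [ 0.5041 -0.1472  0.101 ] (np.float64(-0.0117), np.float64(-0.1153))
rim side pred [247.5287 138.2806] [280.5081 158.3717] rim top pred [281.5117 178.1481] [312.4325 208.9748]
grip pred side [[272.5343 155.4876]]
grip pred side [[272.5962 149.4958]]
grip pred side [[272.648  144.4782]]
```

View pics/s18.png

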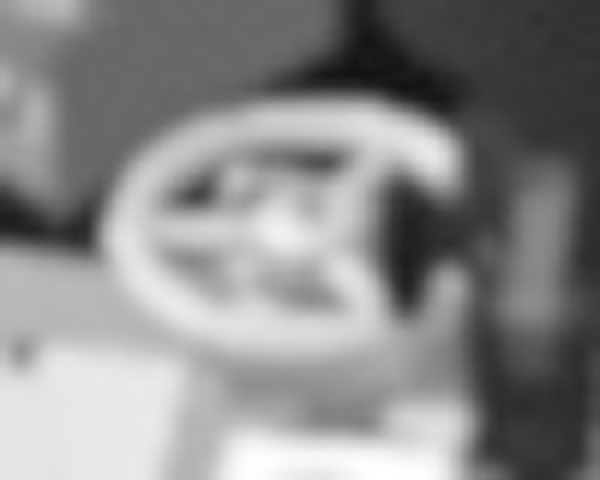

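The grip is black at (274,150) in the side view. With the roughly 1.1 px side bias already seen on the gripper pads, both views agree: axis ≈ (0.535, -0.182), grip ≈ (0.505, -0.148). I'll move above the grip.

```bash
python3 -c "
from h import *
go((.5045,-.148,.157,2.9),(.5045,-.148,.087,2.9))"
```

```text
clock 25.35 tcp [0.4501 0.0033 0.1545] F [-0.3 -0.1  0.3] gap 0.0380
[  -2.3 -153.9   46.5] [0.1 0.1 0. ]
[  67.7 -153.9   46.3] [0.1 0.1 0. ]
```

Request:
send_rows(
  plan=[
    [-3,-20,6,0,0,0],
    [-3,-55,17,0,0,0],
    [-3,-95,29,0,0,0],
    [-3,-130,39,0,0,0],
    [-3,-148,45,0,0,0],
    [-3,-154,46.5,0,0,0],
    [5,-154,46.5,0,0,0],
    [12,-154,46.5,0,0,0],
    [18,-154,46.5,0,0,0],
    [20,-154,46.5,0,0,0],
  ],
  claw=46,
)

```text
clock: 26.6
tcp_pos: [0.5036, -0.1479, 0.1327]
orientation: [0.707, -0.018, 0.707, 0.018]
wrist_force: [-1.4, -0.6, 0.0]
finger_gap: 0.0458
```

```bash
python3 -c "
from h import *
go((.5045,-.148,.087,2.9))
s=cam('side');crop(s,225,100,300,180,8,'s19')
t=cam('top');crop(t,225,155,335,235,7,'t19')
P=get_state()['tcp_pos'];print(proj(s,P))"
```

```text
clock 26.60 tcp [ 0.5036 -0.1479  0.1327] F [-1.4 -0.6  0. ] gap 0.0458
[45.7 -0.1  0.9] [ 0. -0. -0.]
[[272.43558315 139.95603427]]
```

View pics/s19.png

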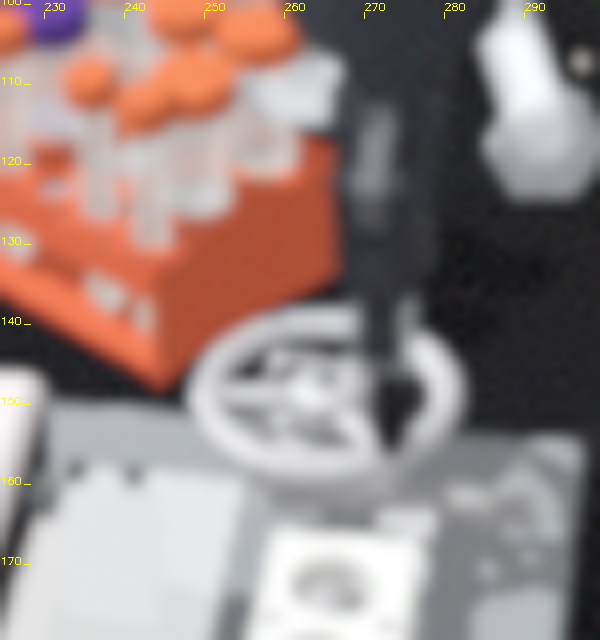

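View pics/t19.png

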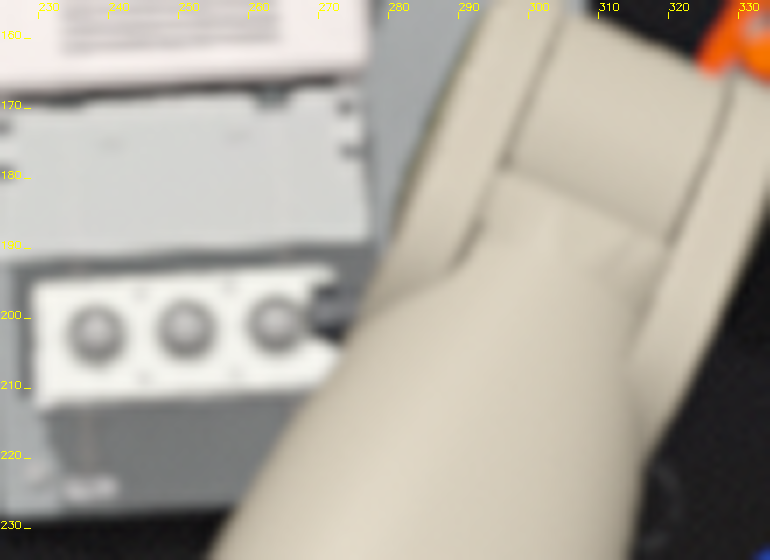

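All three balls are visible in the wells from above ((237,202), (250,202), (263,201)), and the gripper is over the grip. I'll descend.

Request:
send_rows(
  plan=[
    [5,0,0,0,0,0],
    [12,0,0,0,0,0],
    [19,0,0,0,0,0],
    [26,0,0,0,0,0],
    [33,0,0,0,0,0],
    [39,0,0,0,0,0],
    [43,0,0,0,0,0],
    [45,0,0,0,0,0],
    [45,0,0,0,0,0],
    [45,0,0,0,0,0],
  ],
)

```text
clock: 27.95
tcp_pos: [0.5043, -0.1487, 0.0885]
orientation: [0.707, -0.018, 0.707, 0.018]
wrist_force: [0.0, -0.3, -1.0]
finger_gap: 0.0459
```

Request:
send_rows(
  plan=[
    [0,0,0,0,0,0],
    [0,0,0,0,0,0],
    [0,0,0,0,0,0],
    [0,0,0,0,0,0],
    [0,0,0,0,0,0],
    [0,0,0,0,0,0],
    [0,0,0,0,0,0],
    [0,0,0,0,0,0],
    [0,0,0,0,0,0],
    [0,0,0,0,0,0],
  ],
  claw=4,
  newtons=30,
)

```text
clock: 29.2
tcp_pos: [0.504, -0.1482, 0.0885]
orientation: [0.707, -0.018, 0.707, 0.018]
wrist_force: [-1.9, 3.9, 5.6]
finger_gap: 0.0152
```

```bash
python3 -c "
from h import *
go()
s=cam('side');crop(s,225,100,300,180,8,'s20')"
```

```text
clock 29.20 tcp [ 0.504  -0.1482  0.0885] F [-1.9  3.9  5.6] gap 0.0152
```

View pics/s20.png

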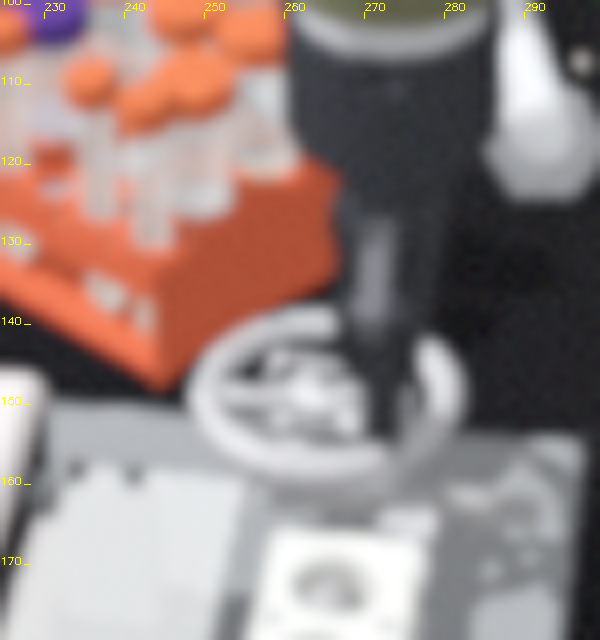

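The grip is held (gap 15.2 mm, small forces). I'll compute the arc waypoints.

```bash
cat >> h.py <<'E'
def arc(C,steps,r=.045,P=None,z=None):
    s=get_state(); q=s["orientation"]; R0=Rot.from_quat(np.r_[q[1:],q[0]]); P=s["tcp_pos"] if P is None else np.array(P)
    d=P[:2]-C; a0=np.degrees(np.arctan2(d[1],d[0])); print("clock %.2f"%s["clock"],"tcp",s["tcp_pos"].round(4),"ang %.1f r %.4f"%(a0,np.hypot(*d)),"F",s["wrist_force"].round(1),"gap %.4f"%s["finger_gap"])
    out=[]
    for k in steps:
        a=np.radians(a0-k); p=np.array([C[0]+r*np.cos(a),C[1]+r*np.sin(a),P[2]]); v=R0.inv().apply(p-P)*1000
        out.append([0]+[float(round(x*2)/2) for x in v[1:]]+[0,0,0])
    print(out)
E
python3 -c "
from h import *
arc(np.array([.5344,-.1814]),[4,12,20,28,36,44,52,60,66,70])"
```

```text
clock 29.25 tcp [ 0.504  -0.1482  0.0885] ang 132.5 r 0.0450 F [-2.2  4.1  4.8] gap 0.0150
[[0, 2.0, 2.5, 0, 0, 0], [0, 5.0, 8.0, 0, 0, 0], [0, 7.5, 13.5, 0, 0, 0], [0, 9.5, 19.5, 0, 0, 0], [0, 10.0, 26.0, 0, 0, 0], [0, 10.0, 32.0, 0, 0, 0], [0, 9.5, 38.5, 0, 0, 0], [0, 7.5, 44.5, 0, 0, 0], [0, 5.5, 48.5, 0, 0, 0], [0, 4.0, 51.5, 0, 0, 0]]
```

Request:
send_rows(
  plan=[
    [0,2,2.5,0,0,0],
    [0,5,8,0,0,0],
    [0,7.5,13.5,0,0,0],
    [0,9.5,19.5,0,0,0],
    [0,10,26,0,0,0],
    [0,10,32,0,0,0],
    [0,9.5,38.5,0,0,0],
    [0,7.5,44.5,0,0,0],
    [0,5.5,48.5,0,0,0],
    [0,4,51.5,0,0,0],
  ],
)

```text
clock: 30.5
tcp_pos: [0.555, -0.1422, 0.0886]
orientation: [0.707, -0.018, 0.707, 0.018]
wrist_force: [-2.8, 2.0, 5.3]
finger_gap: 0.0152
```

```bash
python3 -c "
from h import *
arc(np.array([.5344,-.1814]),[5,15,27,39,51,63,75,87,95,100])
s=cam('side');crop(s,215,100,300,210,7,'s21')"
```

```text
clock 30.50 tcp [ 0.555  -0.1422  0.0886] ang 62.3 r 0.0443 F [-2.8  2.   5.3] gap 0.0152
[[0, -1.5, 3.5, 0, 0, 0], [0, -6.5, 9.5, 0, 0, 0], [0, -14.0, 15.5, 0, 0, 0], [0, -22.5, 19.5, 0, 0, 0], [0, -31.5, 22.0, 0, 0, 0], [0, -41.0, 22.5, 0, 0, 0], [0, -50.0, 21.0, 0, 0, 0], [0, -59.0, 17.5, 0, 0, 0], [0, -64.5, 14.0, 0, 0, 0], [0, -67.5, 11.5, 0, 0, 0]]
```

View pics/s21.png

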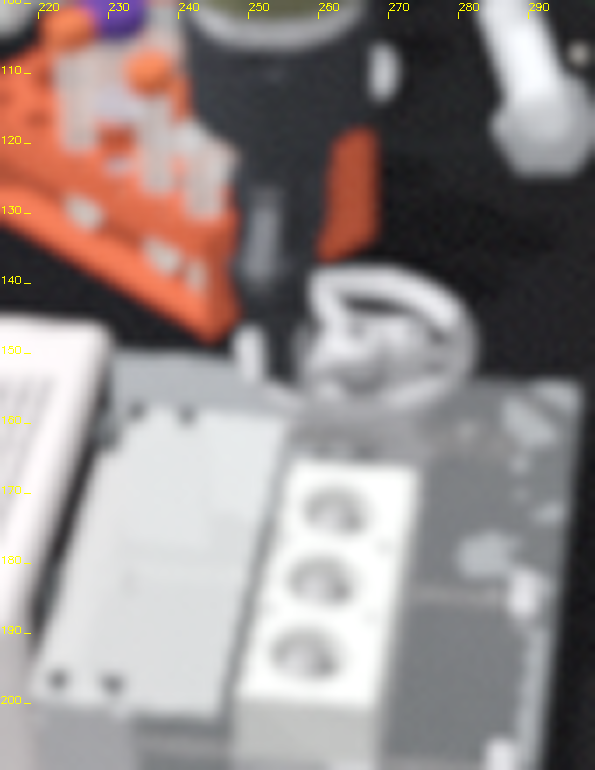

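The block is moving in (its right edge has shifted left to col 274), with the balls still seated and forces under 6 N. I'll continue.

Request:
send_rows(
  plan=[
    [0,-1.5,3.5,0,0,0],
    [0,-6.5,9.5,0,0,0],
    [0,-14,15.5,0,0,0],
    [0,-22.5,19.5,0,0,0],
    [0,-31.5,22,0,0,0],
    [0,-41,22.5,0,0,0],
    [0,-50,21,0,0,0],
    [0,-59,17.5,0,0,0],
    [0,-64.5,14,0,0,0],
    [0,-67.5,11.5,0,0,0],
  ],
)

```text
clock: 31.8
tcp_pos: [0.5702, -0.2083, 0.0886]
orientation: [0.707, -0.017, 0.707, 0.018]
wrist_force: [-0.5, 5.5, 4.8]
finger_gap: 0.015
```

```bash
python3 -c "
from h import *
arc(np.array([.5344,-.1814]),[5,15,27,39,51,63,75,87,95,100])"
```

```text
clock 31.80 tcp [ 0.5702 -0.2083  0.0886] ang -36.9 r 0.0448 F [-0.5  5.5  4.8] gap 0.0150
[[0, -3.0, -2.5, 0, 0, 0], [0, -8.0, -8.5, 0, 0, 0], [0, -12.5, -16.5, 0, 0, 0], [0, -15.5, -25.5, 0, 0, 0], [0, -16.5, -35.0, 0, 0, 0], [0, -15.0, -44.5, 0, 0, 0], [0, -12.0, -53.5, 0, 0, 0], [0, -7.5, -61.5, 0, 0, 0], [0, -3.0, -66.0, 0, 0, 0], [0, -0.5, -69.0, 0, 0, 0]]
```

Request:
send_rows(
  plan=[
    [0,-3,-2.5,0,0,0],
    [0,-8,-8.5,0,0,0],
    [0,-12.5,-16.5,0,0,0],
    [0,-15.5,-25.5,0,0,0],
    [0,-16.5,-35,0,0,0],
    [0,-15,-44.5,0,0,0],
    [0,-12,-53.5,0,0,0],
    [0,-7.5,-61.5,0,0,0],
    [0,-3,-66,0,0,0],
    [0,-0.5,-69,0,0,0],
  ],
)

```text
clock: 33.05
tcp_pos: [0.5013, -0.2132, 0.0886]
orientation: [0.707, -0.018, 0.707, 0.017]
wrist_force: [4.9, -0.9, 1.5]
finger_gap: 0.0152
```

```bash
python3 -c "
from h import *
arc(np.array([.5344,-.1814]),[5,15,27,39,51,63,75,87,95,100])"
```

```text
clock 33.05 tcp [ 0.5013 -0.2132  0.0886] ang -136.1 r 0.0459 F [ 4.9 -0.9  1.5] gap 0.0152
[[0, 3.5, -2.0, 0, 0, 0], [0, 10.5, -6.0, 0, 0, 0], [0, 19.0, -9.0, 0, 0, 0], [0, 28.5, -10.5, 0, 0, 0], [0, 38.0, -9.5, 0, 0, 0], [0, 47.0, -7.0, 0, 0, 0], [0, 55.5, -2.5, 0, 0, 0], [0, 62.5, 3.5, 0, 0, 0], [0, 66.5, 8.0, 0, 0, 0], [0, 68.5, 11.5, 0, 0, 0]]
```

Request:
send_rows(
  plan=[
    [0,3.5,-2,0,0,0],
    [0,10.5,-6,0,0,0],
    [0,19,-9,0,0,0],
    [0,28.5,-10.5,0,0,0],
    [0,38,-9.5,0,0,0],
    [0,47,-7,0,0,0],
    [0,55.5,-2.5,0,0,0],
    [0,62.5,3.5,0,0,0],
    [0,66.5,8,0,0,0],
    [0,68.5,11.5,0,0,0],
  ],
)

```text
clock: 34.3
tcp_pos: [0.509, -0.1441, 0.0885]
orientation: [0.706, -0.018, 0.707, 0.017]
wrist_force: [-1.0, -4.8, 7.3]
finger_gap: 0.0149
```

```bash
python3 -c "
from h import *
arc(np.array([.5344,-.1814]),[5,13,22,31,40,49,58,66,70,72])
s=cam('side');crop(s,195,100,300,220,6,'s22')"
```

```text
clock 34.30 tcp [ 0.509  -0.1441  0.0885] ang 124.2 r 0.0451 F [-1.  -4.8  7.3] gap 0.0149
[[0, 2.0, 3.5, 0, 0, 0], [0, 4.0, 9.5, 0, 0, 0], [0, 6.0, 16.0, 0, 0, 0], [0, 6.5, 23.0, 0, 0, 0], [0, 6.0, 30.5, 0, 0, 0], [0, 4.5, 37.0, 0, 0, 0], [0, 1.5, 43.5, 0, 0, 0], [0, -1.5, 49.0, 0, 0, 0], [0, -3.5, 51.5, 0, 0, 0], [0, -4.5, 53.0, 0, 0, 0]]
```

View pics/s22.png

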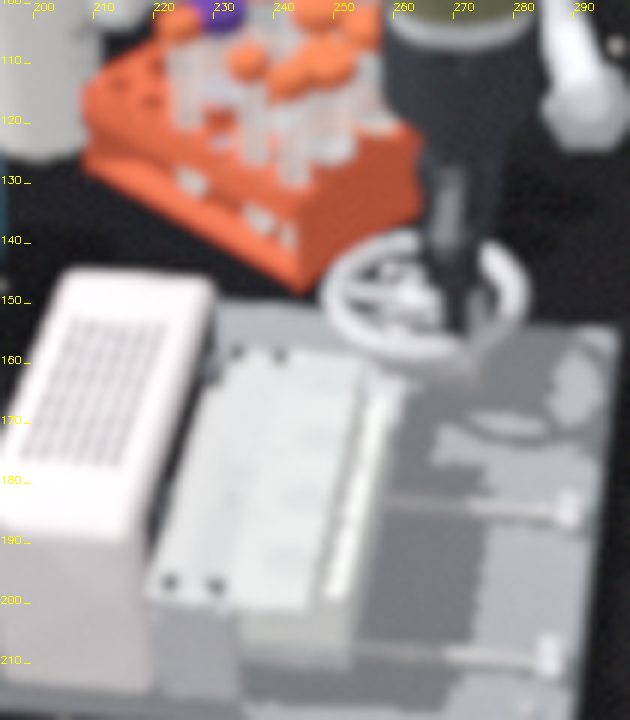

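The block is mostly under the plate after about 368° of turning (front edge near col 255). I'll continue more gently and watch the forces.

Request:
send_rows(
  plan=[
    [0,2,3.5,0,0,0],
    [0,4,9.5,0,0,0],
    [0,6,16,0,0,0],
    [0,6.5,23,0,0,0],
    [0,6,30.5,0,0,0],
    [0,4.5,37,0,0,0],
    [0,1.5,43.5,0,0,0],
    [0,-1.5,49,0,0,0],
    [0,-3.5,51.5,0,0,0],
    [0,-4.5,53,0,0,0],
  ],
)

```text
clock: 35.6
tcp_pos: [0.5601, -0.1452, 0.0884]
orientation: [0.705, -0.017, 0.709, 0.018]
wrist_force: [-6.5, -2.2, 11.1]
finger_gap: 0.0153
```

```bash
python3 -c "
from h import *
arc(np.array([.5344,-.1814]),[4,8,12,16,20,24,28,32,36,40])"
```

```text
clock 35.60 tcp [ 0.5601 -0.1452  0.0884] ang 54.7 r 0.0444 F [-6.5 -2.2 11.1] gap 0.0153
[[0, -1.5, 3.0, 0, 0, 0], [0, -4.0, 5.0, 0, 0, 0], [0, -6.0, 7.0, 0, 0, 0], [0, -8.5, 9.0, 0, 0, 0], [0, -11.0, 11.0, 0, 0, 0], [0, -14.0, 12.5, 0, 0, 0], [0, -17.0, 13.5, 0, 0, 0], [0, -19.5, 15.0, 0, 0, 0], [0, -22.5, 16.0, 0, 0, 0], [0, -25.5, 16.5, 0, 0, 0]]
```

Request:
send_rows(
  plan=[
    [0,-1.5,3,0,0,0],
    [0,-4,5,0,0,0],
    [0,-6,7,0,0,0],
    [0,-8.5,9,0,0,0],
    [0,-11,11,0,0,0],
    [0,-14,12.5,0,0,0],
    [0,-17,13.5,0,0,0],
    [0,-19.5,15,0,0,0],
    [0,-22.5,16,0,0,0],
    [0,-25.5,16.5,0,0,0],
  ],
)

```text
clock: 36.85
tcp_pos: [0.5769, -0.1685, 0.0884]
orientation: [0.705, -0.017, 0.709, 0.019]
wrist_force: [-7.8, 1.5, 13.2]
finger_gap: 0.0151
```

```bash
python3 -c "
from h import *
arc(np.array([.5344,-.1814]),[3,6,9,12,15,18,21,24,27,30])
s=cam('side');crop(s,195,100,300,220,6,'s23')"
```

```text
clock 36.85 tcp [ 0.5769 -0.1685  0.0884] ang 17.0 r 0.0444 F [-7.8  1.5 13.2] gap 0.0151
[[0, -2.0, 1.0, 0, 0, 0], [0, -4.5, 1.5, 0, 0, 0], [0, -7.0, 2.0, 0, 0, 0], [0, -9.0, 2.0, 0, 0, 0], [0, -11.5, 2.0, 0, 0, 0], [0, -14.0, 2.0, 0, 0, 0], [0, -16.0, 1.5, 0, 0, 0], [0, -18.5, 1.5, 0, 0, 0], [0, -21.0, 1.0, 0, 0, 0], [0, -23.0, 0.0, 0, 0, 0]]
```

View pics/s23.png

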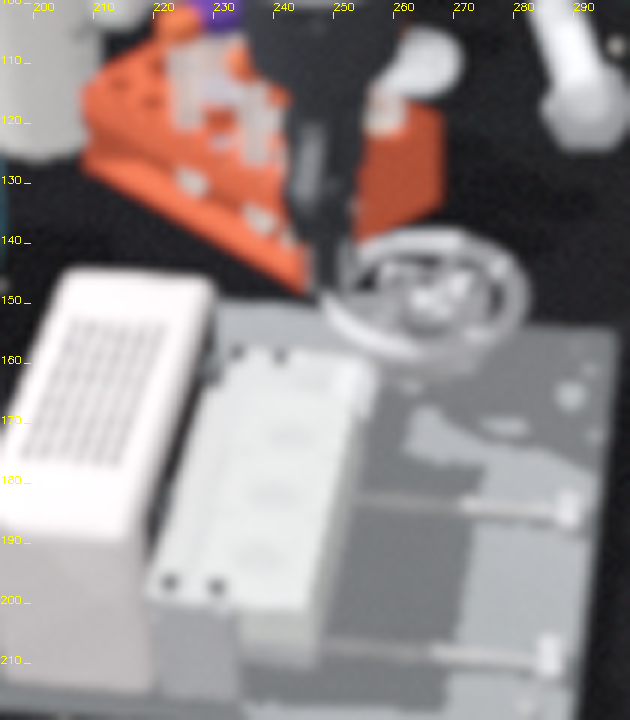

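475° so far (8.3 rad), no stop yet. I'll do another 30°.

Request:
send_rows(
  plan=[
    [0,-2,1,0,0,0],
    [0,-4.5,1.5,0,0,0],
    [0,-7,2,0,0,0],
    [0,-9,2,0,0,0],
    [0,-11.5,2,0,0,0],
    [0,-14,2,0,0,0],
    [0,-16,1.5,0,0,0],
    [0,-18.5,1.5,0,0,0],
    [0,-21,1,0,0,0],
    [0,-23,0,0,0,0],
  ],
)

```text
clock: 38.15
tcp_pos: [0.5786, -0.18, 0.0883]
orientation: [0.706, -0.012, 0.708, 0.029]
wrist_force: [-1.0, 36.8, 21.1]
finger_gap: 0.015
```

```bash
python3 -c "
from h import *
arc(np.array([.5344,-.1814]),[2,4,6,8,10,12,14,16,18,18])"
```

```text
clock 38.15 tcp [ 0.5786 -0.18    0.0883] ang 1.9 r 0.0443 F [-1.  36.8 21.1] gap 0.0150
[[0, -1.5, 0.5, 0, 0, 0], [0, -3.0, 0.5, 0, 0, 0], [0, -4.5, 0.5, 0, 0, 0], [0, -6.5, 0.0, 0, 0, 0], [0, -8.0, 0.0, 0, 0, 0], [0, -9.5, -0.5, 0, 0, 0], [0, -11.0, -1.0, 0, 0, 0], [0, -12.5, -1.5, 0, 0, 0], [0, -14.0, -2.0, 0, 0, 0], [0, -14.0, -2.0, 0, 0, 0]]
```

The stop is reached: 37 N tangential, and the motion halted at 491° (8.56 rad, consistent with starting about 7 mm in). I'll ease the load off before letting go, then look.

Request:
send_rows(
  plan=[
    [0,2,0,0,0,0],
    [0,4,0,0,0,0],
    [0,6,0,0,0,0],
    [0,8,0,0,0,0],
    [0,9,0.5,0,0,0],
    [0,10,0.5,0,0,0],
    [0,10,0.5,0,0,0],
    [0,10,0.5,0,0,0],
    [0,10,0.5,0,0,0],
    [0,10,0.5,0,0,0],
  ],
)

```text
clock: 39.4
tcp_pos: [0.5787, -0.1782, 0.0884]
orientation: [0.705, -0.016, 0.708, 0.022]
wrist_force: [-5.9, 10.0, 14.3]
finger_gap: 0.0152
```

```bash
python3 -c "
from h import *
arc(np.array([.5344,-.1814]),[0])
s=cam('side');crop(s,195,100,300,220,6,'s24')
t=cam('top');crop(t,210,140,320,235,7,'t24')"
```

```text
clock 39.40 tcp [ 0.5787 -0.1782  0.0884] ang 4.1 r 0.0444 F [-5.9 10.  14.3] gap 0.0152
[[0, 0.0, 0.5, 0, 0, 0]]
```

View pics/s24.png

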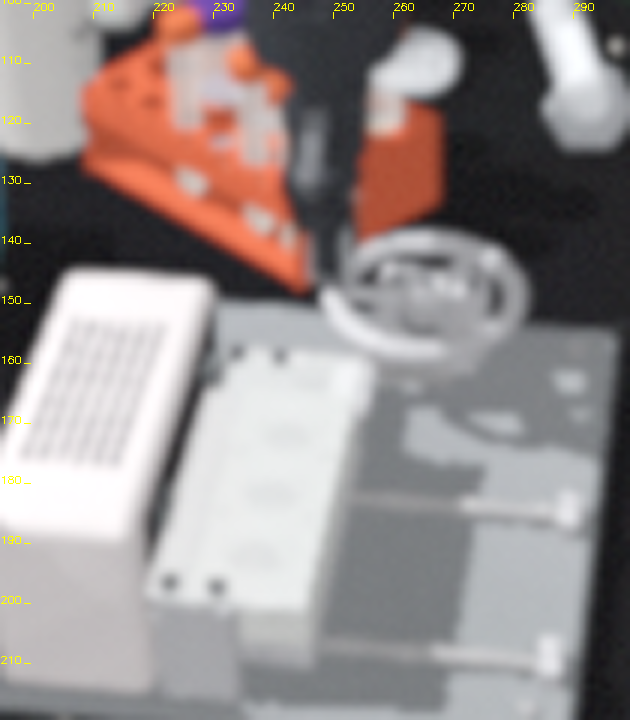

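View pics/t24.png

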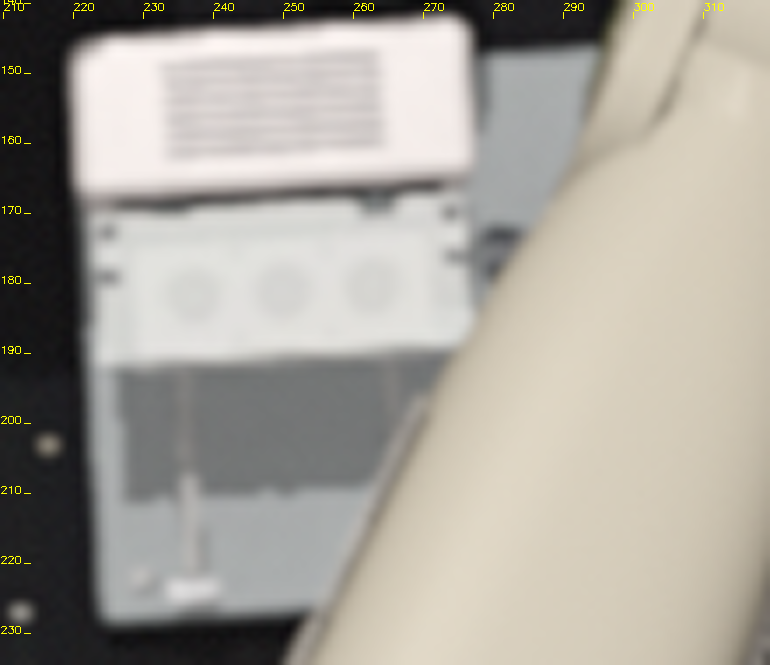

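The wells are now visible under the clear plate at (237,182), (250,181) and (263,180). The grip is still lightly loaded clockwise, so I'll open and lift straight up.

Request:
send_rows(
  plan=[
    [0,0,0,0,0,0],
    [0,0,0,0,0,0],
    [0,0,0,0,0,0],
    [0,0,0,0,0,0],
    [0,0,0,0,0,0],
    [-6,0,0,0,0,0],
    [-18,0,0,0,0,0],
    [-34,0,0,0,0,0],
    [-54,0,0,0,0,0],
    [-74,0,0,0,0,0],
  ],
  claw=46,
)

```text
clock: 40.75
tcp_pos: [0.5818, -0.1835, 0.1643]
orientation: [0.707, -0.018, 0.706, 0.018]
wrist_force: [-0.8, -0.1, -0.2]
finger_gap: 0.0461
```

```bash
python3 -c "
from h import *
go((.38,-.13,.2,2.9),(.36,-.3,.25,2.9))
s=cam('side');crop(s,195,100,300,220,6,'s25')"
```

```text
clock 40.75 tcp [ 0.5818 -0.1835  0.1643] F [-0.8 -0.1 -0.2] gap 0.0461
[ -36.    63.6 -198.8] [-0.   0.1  0. ]
[ -85.9 -105.2 -227.2] [-0.   0.1  0. ]
```

View pics/s25.png

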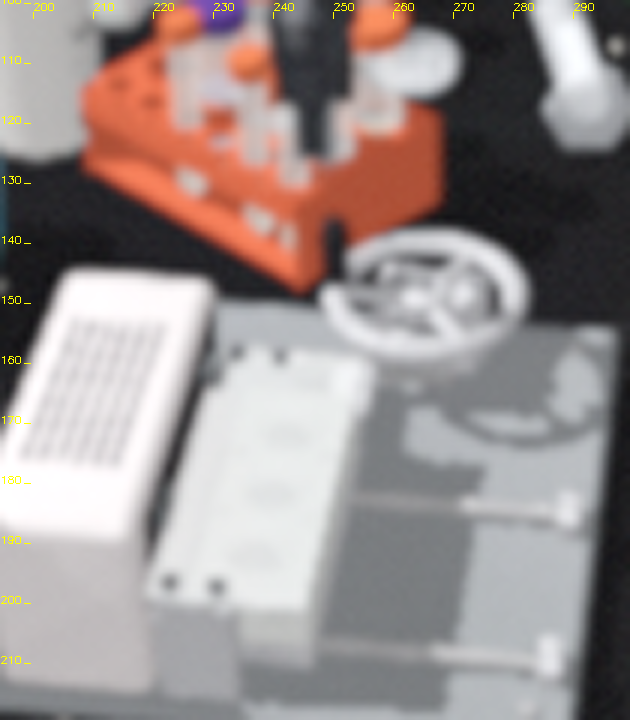

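Request:
send_rows(
  plan=[
    [-20,-5,-5,0,0,0],
    [-45,-15,-25,0,0,0],
    [-65,-30,-60,0,0,0],
    [-75,-50,-95,0,0,0],
    [-80,-80,-130,0,0,0],
    [-80,-110,-160,0,0,0],
    [-80,-140,-185,0,0,0],
    [-80,-165,-195,0,0,0],
    [-80,-180,-200,0,0,0],
    [-80,-180,-200,0,0,0],
  ],
)

```text
clock: 42.05
tcp_pos: [0.3907, -0.3738, 0.2424]
orientation: [0.707, -0.017, 0.707, 0.017]
wrist_force: [0.5, 0.6, -0.0]
finger_gap: 0.0457
```

```bash
python3 -c "
from h import *
np.set_printoptions(precision=4,suppress=True)
go()
s=cam('side');cv2.imwrite('pics/s26.png',cv2.resize(s['frame'],None,fx=1.5,fy=1.5))
t=cam('top');crop(t,210,140,320,235,7,'t26')
g=cv2.cvtColor(t['frame'],6)
g=cv2.resize(g[140:235,210:320],None,fx=6,fy=6,interpolation=cv2.INTER_CUBIC)
print('home well1 px guess -> travel', plane(t,[250,181.0],.074)[0]-plane(t,[251.2,201.5],.074)[0])"
```

```text
clock 42.05 tcp [ 0.3907 -0.3738  0.2424] F [ 0.5  0.6 -0. ] gap 0.0457
home well1 px guess -> travel [0.0672 0.0034 0.    ]
```

View pics/t26.png

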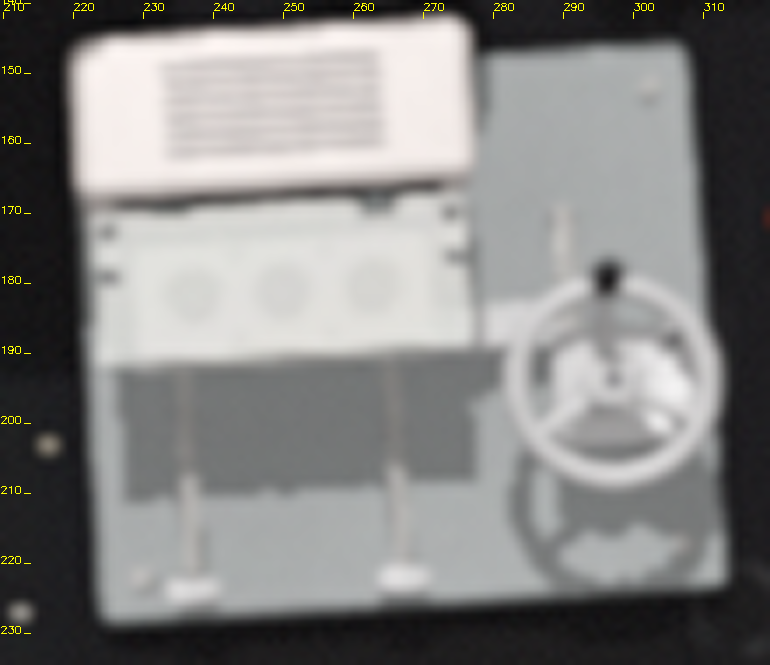

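View pics/s26.png

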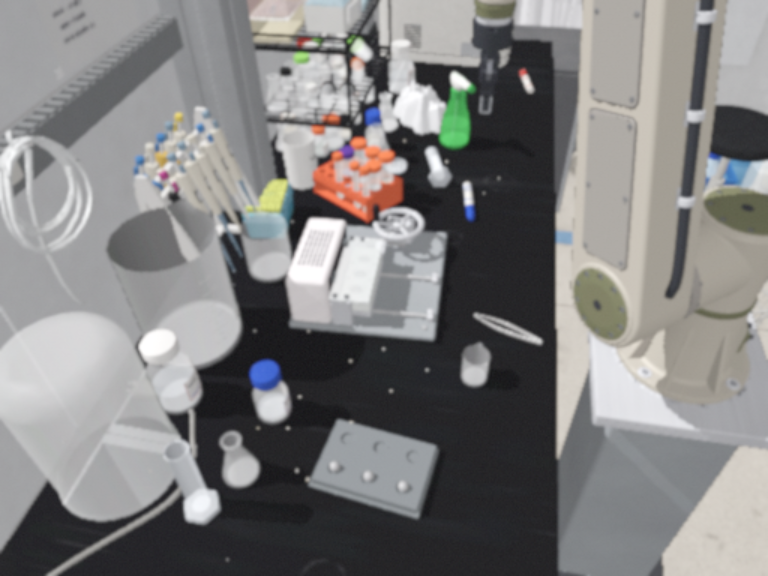

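```bash
python3 -c "
from h import *
t=cam('top')
def blob(d,box,hi):
    x0,y0,x1,y1=box; g=cv2.resize(cv2.cvtColor(d[y0:y1,x0:x1],6),None,fx=4,fy=4,interpolation=cv2.INTER_CUBIC)
    n,_,st,c=cv2.connectedComponentsWithStats(cv2.inRange(g,0,hi)); i=1+np.argmax(st[1:,4]); return (c[i]+.5)/4-.5+[x0,y0],st[i,4]/16
p1,a=blob(t['frame'],(288,173,304,187),70);print(p1,a)
p0=np.array([287.2,202.3])
for C in ([.535,-.182],[.5344,-.1814]):
  for z in (.105,.115):
    A=[np.degrees(np.arctan2(*(plane(t,p,z)[0][:2]-C)[::-1])) for p in (p0,p1)]; print(C,z,A,A[0]-A[1]+360, np.radians(A[0]-A[1]+360)*8, [np.linalg.norm(plane(t,p,z)[0][:2]-C) for p in (p0,p1)])
"
```

```text
[296.25584112 179.33995327] 6.6875
[0.535, -0.182] 0.105 [np.float64(131.6226852233348), np.float64(6.55972555604605)] 485.06295966728874 67.72756580530118 [np.float64(0.047047719168454794), np.float64(0.04251688386706227)]
[0.535, -0.182] 0.115 [np.float64(131.7525015794579), np.float64(8.389452474713186)] 483.36304910474473 67.4902135148546 [np.float64(0.04838880590727661), np.float64(0.041172174503191626)]
[0.5344, -0.1814] 0.105 [np.float64(131.56069290618277), np.float64(5.675136268979063)] 485.8855566372037 67.84242200963673 [np.float64(0.04620069177105747), np.float64(0.043049543137173976)]
[0.5344, -0.1814] 0.115 [np.float64(131.6945709393021), np.float64(7.453187971458085)] 484.24138296784406 67.61285205759735 [np.float64(0.047541664683655074), np.float64(0.0416837786618849)]
```

```bash
python3 -c "
from h import *
np.set_printoptions(precision=4,suppress=True)
t=cam('top')
c=plane(t,[[308,145.5],[313,223.5],[224.3,228.5]],.018);print(c,np.linalg.norm(c[0]-c[1]),np.linalg.norm(c[1]-c[2]))
m=(c[0]+c[2])/2; a=np.radians(2.9);X=np.array([np.cos(a),np.sin(a),0]);Y=np.array([-np.sin(a),np.cos(a),0])
for nm,p in (('start',[251.2,201.5]),('now',[250,181.2])):
  d=plane(t,p,.074)[0]-m; print(nm,d@X,d@Y)
"
```

```text
[[ 0.7078 -0.2303  0.018 ]
 [ 0.4398 -0.2409  0.018 ]
 [ 0.4254  0.0575  0.018 ]] 0.2681107403393723 0.2987744817684274
start -0.053586834598445314 0.056303379740751724
now 0.013035437641842324 0.056296537953638086
```

```bash
python3 -c "
from h import *
go(); print(job.hand_in())"
```

```text
clock 42.25 tcp [ 0.3912 -0.3722  0.2423] F [-0.3  0.2 -0.1] gap 0.0464
the job is handed in; nothing more can be done
None
```

The mill is charged and wound home, and the job was handed in at about 42 s of the 72 s allowed. I put the three large balls into the wells one by one. Then I held the crank grip and led it clockwise about 1.35 turns, until the carriage stopped against firm resistance (about 37 N). I eased the load off, let go and moved the arm clear.

**Last checks:**
- **Balls:** the top view, taken before winding, showed a ball in each well. The last side view shows the three small balls still in the tray. The bottle, beaker and marker look unmoved by eye; I did not measure them.
- **Carriage:** it moved about 67 to 68 mm, by both the well images and the final crank angle. That fits a start about 7 mm in. The block stayed put under the clear plate after I released the grip.

**Not fully certain:**
- **Side camera:** it read about 1 px (2–3 mm) off from the top camera and the arm, so I relied on the top camera.
- **Home position:** nothing in view let me check it directly. If the mill's origin were at the centre of its base plate, the carriage would be about 7 mm short. I judged it home from the hard stop and because the crank's start angle agrees with the travel. I did not push a second time to confirm.

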